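# Start and seat the disc clamp nut on a record-cutting lathe

## Robot

A 7-joint arm with a two-finger parallel gripper is mounted at the origin on the work surface. World frame = base frame: x ahead of the robot, y to its left, z up, the work surface at z = 0. Lengths are in mm, angles in rad, forces in N, time in s.
With the tool pointing down it reaches from about 400 to 875 mm from the base axis. Payload 4.4 kg.
Tool frame: the origin (TCP) lies on the centre line of the jaws, within the pads' length; the fingertips stand ctrl.tip_extent ahead of it and the grasp point (between the pads) lies 8 mm behind it (ctrl.tip_extent is the distance from the TCP to the fingertips, in mm); x points along the fingers, z is the direction in which the jaws open and shut, and the axes are right-handed (so a half turn about x gives the same grasp; the last joint's range is limited). The gripper opens to 85 mm and grips with 20 to 120 N. Pads are 22 mm wide; open, the fingers measure 114 mm over their backs; the gripper's body (76 mm by 85 mm) begins 54 mm behind the grasp point. The pads swing forward as they close: fully open they stand 13 mm farther back than shut.
Start: joints at [-1.371, 0.628, 0.038, 1.517, -0.027, 0.996, -0.02], TCP at [170.717, 627.195, 216.013] pointing down, gripper open.
Joint ranges: [-3.06, 3.06], [-0.37, 2.12], [-1.25, 1.32], [0.18, 2.47], [-1.1, 4.24], [0.23, 1.98], [-2.94, 2.94]. Speed limits (rad/s): [2.57, 2.57, 3.14, 3.14, 3.14, 3.14, 3.14].

## Interface

Orientations are given as a unit quaternion [x, y, z, w].
In Python, from bench import ctrl gives the robot as it stands.
- The arm moves only by the tool servo_tool, never from a script. Its arguments are lists of equal length, an entry for each row: "offset": the shift along the tool's x, y, z in m, a list of three; "rot": the turn, a rotation vector about the tool's x, y, z in rad, a list of three; "gripper": the closure, from -1 (fully open) to 1 (shut). A call has 1 to 20 rows; each row is the pose to reach, as a shift and turn from the pose measured when the call began, along the tool's axes at that moment; what a row does not reach only later rows make up. A row lasts 1/12 s, in which the tool goes at most 41.7 mm and 7.16 degrees, less where a joint would pass 70% of its speed; a pose out of reach is approached as far as the arm can. A call with a gripper value outside its range is refused whole. The fingers move at their own pace and stop on an object; "force" is the grip in N (left out, the last holds). Time passes only in rows, so rows that repeat a pose let the fingers close. It gives the time, the measured TCP pose, the force and the opening at its end, in the units of the state.
- ctrl.observe(): the state, without advancing time (a new reading comes with each control period).
- ctrl.capture(name): name is "scene" or "top"; returns a dict with "color" (384x512x3 uint8, red, green, blue), "z_map" (384x512 float32, mm along the optical axis (not along the pixel's ray), 0 where there is no reading), "vertical_fov" (degrees; the focal length in pixels is half the picture's height over the tangent of half this angle, whatever the lens; pixels are square), "cx", "cy" (the principal point, pixels), "view" (4x4, takes a point from world to camera coordinates). Camera axes: x right, y up, looking along -z (the intrinsics and any distortion apply to the point x, -y, -z); pixel columns grow to the right and rows downward; lengths in mm; the calibration is good to about 2 mm. A picture is of the moment at which its call begins.
- ctrl.job_done(): hands the job in, once; it reports no verdict.
The state is a dict: "t": time; "joint_pos": joint angles; "joint_vel": joint speeds; "joint_efforts": joint torques, N m; "tcp_pos": TCP position; "eef_rot": TCP orientation; "contact_force": force on the tool from outside, world axes, zero at the start; "torque": the same for the moment, N m; "gripper_width": finger opening in mm.
Only numpy, scipy, OpenCV 4.12 (cv2) and the standard library are available. Lean on these libraries where they do the work, as an engineer would, in place of code of your own. Each camera call takes 0.05 s, during which the arm holds its last target. There are 200 camera calls.

## Task

The three-armed clamp nut has only been set down on top of its thread: turn it gently backward (counter-clockwise from above) until it drops a step into the start of the thread, then turn it forward (clockwise) until it seats on the blank disc, stopping as soon as it comes up firm. Do not force it, do not touch the blank disc, the cutter or the microscope, and leave the small things lying around where they are.

Things in the scene. Friction and masses are not known exactly. Their poses are not given: they have to be found in the camera images.
- lathe: Record-cutting lathe; origin on the spindle axis at table height; x points from the control panel past the spindle to the bed that carries the cutter, z up. Cream deck 55 mm high, from x = -130 to 220 mm, y +/-190 mm. The bed along its far edge (x 155 to 200 mm) is 125 mm high. The platter (190 mm across) is locked.
- post_axis (a point): Point on the spindle axis at the top face of the black blank disc, 88 mm above the table; axes like those of the lathe. The steel threaded post round this axis is 27 mm across and rises 30 mm above the disc.
- disc: The black blank disc, 178 mm across, lying on the platter; must not be touched. Its top face is at point post_axis.
- turn (a joint): Angle of the clamp nut about the spindle axis, rad; grows turned backward (counter-clockwise from above). The three arms lie at this angle and 120 degrees either side, counter-clockwise from the lathe's x axis. Starts between -2.9 and -0.7, resting on top of the first thread; turned backward it drops 6 mm on passing 0, and a stop ends backward turning at +0.8. It stays where it is left.
- rise (a joint): Height of the nut above its seat, m: 0.007 to 0.010 while it rides on top of the first thread (rising as it is turned backward), 0.004 just dropped into the thread's start (turn 0), then sinking 0.95 mm per rad turned forward to 0 when seated.
- nut: Aluminium clamp nut round the post: hub 54 mm across, 26 mm tall, with three steel arms 10 mm thick, 120 degrees apart, ending in black balls 14 mm across centred 64 mm from the axis. Origin: middle of the hub's underside; arm centre lines 16 mm above it; x along one arm. Friction about 1 N at mid-arm.
- post: The fixed threaded post (origin at its foot, on the axis). The nut, once dropped, comes up firm at turn = -4.35: from there the resistance rises by about 1.5 N for each mm pushed on at mid-arm. Turned forward without having dropped it binds (cross-threads) at about -3.4.
- cutter: Cutter carriage on the bed, fixed, parked anywhere along it. Origin at table height; axes like the lathe's. The dark cutter head overhangs the disc's far edge: x = 82 to 142 mm, y +/-35 mm, 120 to 210 mm above the table (small screws stand 3 mm out of its face). The grey carriage behind it: x 140 to 216 mm, y +/-50 mm, up to 225 mm above the table.
- microscope: Inspection microscope parked on the deck beside the platter, on either side, fixed; axes like the lathe's. Origin: middle of the underside of its round foot (68 mm across, 12 mm thick, on the deck). An 18 mm post rises 200 mm from it; the white upright tube, 38 mm across, stands 50 mm towards -x, from 75 to 220 mm above the foot, joined by an arm.
- tin_mid (a point): Centre of a closed round aluminium tin, 48 mm across, 42 mm tall, loose on the deck beside the platter, opposite the microscope. Leave alone.
- block_mid (a point): Centre of a loose steel block 45 x 60 x 16 mm on the deck's front left corner. Leave alone.
- tray_mid (a point): Centre of a clear pen tray 90 x 160 x 28 mm, loose on the table right of the lathe. Leave alone.
- brush_grip (a point): Handle of a brush lying on the table left of the lathe. Leave alone.

How it is judged (in metres and radians):
On the way:
1. turned backward, the nut has dropped into the start of the thread (value of joint turn above 0.02 rad and value of joint rise below 0.0062 m), for 0.1 s.
At the end, for the whole second after the job is handed in: The nut is turned fully forward, to within 0.07 rad of where it comes up firm (turn below -4.28), within 1.5 mm of its seat, at rest (value of joint turn below -4.28 rad and value of joint rise below 0.0015 m and velocity of joint turn between -0.05 and 0.05 rad/s); the robot touches nothing.
It fails at once if the nut is turned forward to where it cross-threads without having dropped into the thread (value of joint turn below -3.3 rad and value of joint rise above 0.004 m).
It fails at once if the nut is pushed or pressed with more than 25 N (contact force between any of the fingers, the arm and nut above 25 N).
It fails at once if the robot touches the blank disc (contact force between any of the fingers, the arm and disc above 0.5 N).
It fails at once if the robot touches the cutter or the microscope (contact force between any of the fingers, the arm and cutter above 1 N or contact force between any of the fingers, the arm and microscope above 1 N).
It fails at once if the tin, block, tray or brush is moved by more than 15 mm (distance of any of tin_mid, block_mid, tray_mid, brush_grip from where it was at the start of the episode above 0.015 m).
It also fails if it takes over 67 s, if anything falls off the work surface, if the arm or the gripper's body presses on something with over 40 N, if the wrist force passes 120 N, or if a joint passes its speed limit or range.

## Working session

There is one attempt and no reset: what is moved stays moved. The work goes in short steps, Python scripts to look and compute and a tool call to move; the robot and the scene stay as the last step left them, time stands still between calls to the robot, and variables do not carry over. Pictures are saved under pics/ and viewed, about 8 in all and at most 12, crops included, and the job is handed in when it is done.

Besides the shell and the picture viewer there is one more tool, called after "Call:" as name(argument=value, ...), one argument or row to a line, values as JSON. servo_tool: Moves the arm, as the interface text tells. Its arguments: {"type":"object","properties":{"offset":{"type":"array"},"rot":{"type":"array"},"gripper":{"type":"array"},"force":{"type":"number"}},"required":["offset","rot","gripper"]}

```bash
mkdir -p pics; ls
cat > h.py <<'E'
import numpy as np, cv2
from bench import ctrl
def cap(n):
    c=ctrl.capture(n); np.savez('/tmp/%s.npz'%n,**{k:v for k,v in c.items()}); return c
def f(c): return c['color'].shape[0]/2/np.tan(np.radians(float(c['vertical_fov']))/2)
def world(c):
    F=f(c); h,w=c['z_map'].shape; u,v=np.meshgrid(np.arange(w),np.arange(h)); z=c['z_map']
    P=np.stack([(u-c['cx'])/F*z,-(v-c['cy'])/F*z,-z,np.ones_like(z)],-1)
    return (P@np.linalg.inv(c['view']).T)[...,:3]
E
python3 - <<'E'
from h import *
s=ctrl.observe(); print(s, ctrl.tip_extent)
for n in('scene','top'):
    c=cap(n); print(n,c.keys(),f(c),c['cx'],c['cy'],np.linalg.inv(c['view']).round(2).tolist())
    cv2.imwrite(f'pics/{n}0.png',cv2.resize(c['color'][...,::-1],(768,576)))
E
```

```text
pics
{'t': 0.0, 'joint_pos': array([-1.37078245,  0.62935099,  0.03842954,  1.51837106, -0.02701288,
        0.99632959, -0.02001651]), 'joint_vel': array([-1.11030987e-03,  5.34674698e-04,  4.08554265e-04, -4.43584783e-04,
        6.70980587e-05, -3.48209772e-04,  3.20217328e-04]), 'joint_efforts': array([ 7.88567650e-04, -5.63407016e+01,  1.22632340e+00, -1.93436944e+01,
        1.09076482e-02,  1.08455479e-02, -6.07515275e-06]), 'tcp_pos': array([170.53778151, 626.5367401 , 215.08478017]), 'eef_rot': array([-0.42974748,  0.56239474,  0.42890937,  0.56130741]), 'contact_force': array([-0.87535261, -0.72204025, -0.62967934]), 'torque': array([ 0.00826895,  0.00351766, -0.03294249]), 'gripper_width': 85.439584123606} 11.0
scene dict_keys(['color', 'z_map', 'vertical_fov', 'cx', 'cy', 'view']) 378.42731359395077 254.53374816288118 190.45793124017285 [[-0.68, -0.58, 0.45, 1149.9], [0.74, -0.53, 0.42, 541.36], [-0.01, 0.61, 0.79, 1139.75], [0.0, 0.0, 0.0, 1.0]]
top dict_keys(['color', 'z_map', 'vertical_fov', 'cx', 'cy', 'view']) 405.8335186810372 260.6080991434521 184.9752968120615 [[0.0, 1.0, -0.06, 429.6], [-1.0, 0.0, -0.01, -35.6], [-0.01, 0.06, 1.0, 1573.44], [0.0, 0.0, 0.0, 1.0]]
```

View pics/scene0.png

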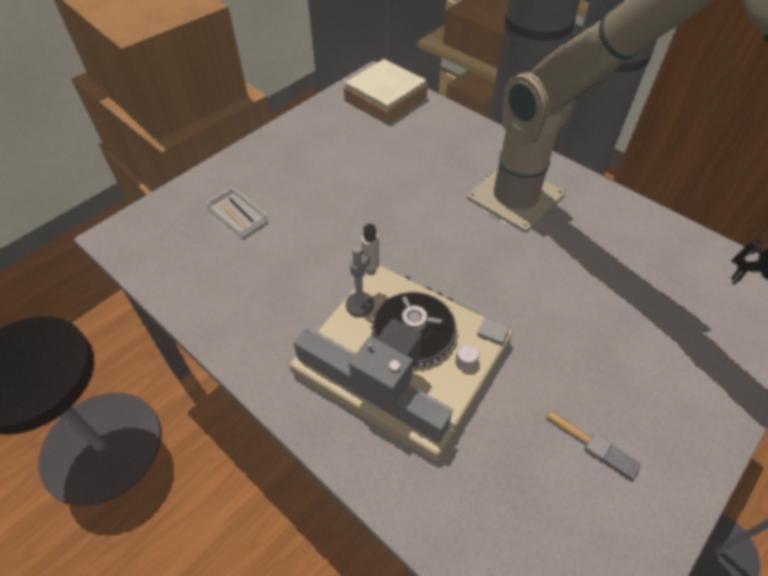

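View pics/top0.png

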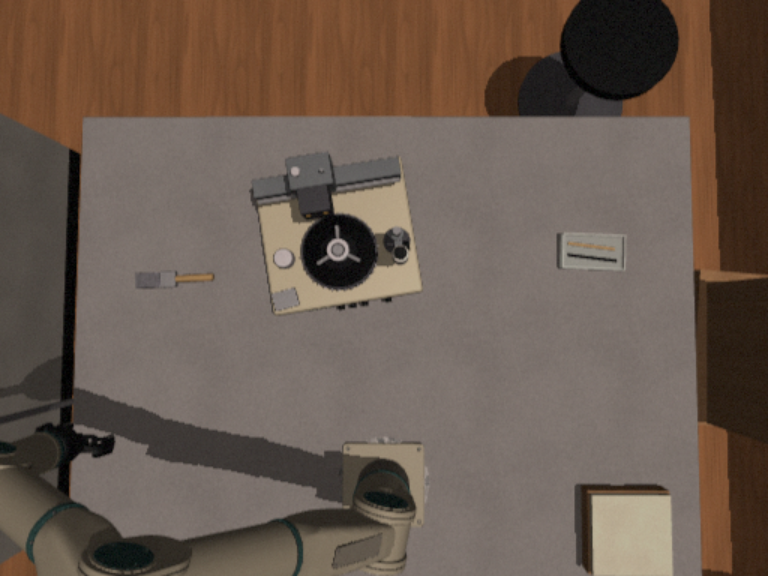

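The scene view shows the lathe, with the microscope on its right and the tin on its left. In the top view the nut sits at about (338,250) of the 768-px picture, with arms up, lower-left and lower-right. The cutter head is at (315,200), the tin at (283,257) and the microscope at (398,245).

Run:
```python
from h import *
for n in('top','scene'):
    c=dict(np.load('/tmp/%s.npz'%n)); W=world(c); z=W[...,2]; im=c['color'].astype(int)
    reg=(W[...,0]>400)&(W[...,0]<950)&(abs(W[...,1])<350)
    bed=reg&(z>117)&(z<132)
    hsv=cv2.cvtColor(c['color'],cv2.COLOR_RGB2HSV)
    cream=reg&(z>45)&(z<65)&(hsv[...,1]>50)
    for nm,m in(('bed',bed),('cream',cream)):
        m=cv2.morphologyEx(m.astype(np.uint8),cv2.MORPH_OPEN,np.ones((2,2)))>0
        p=W[m][:,:2].astype(np.float32); print(n,nm,m.sum(),cv2.minAreaRect(p), 'z',np.median(W[m][:,2]))
    disc=reg&(z>80)&(z<95)&(im.max(-1)<60)
    k,l,st,ce=cv2.connectedComponentsWithStats(disc.astype(np.uint8))
    i=1+st[1:,4].argmax(); p=W[l==i][:,:2].astype(np.float32); print('disc',cv2.minEnclosingCircle(p),np.median(W[l==i][:,2]))
    o=np.array(cv2.minEnclosingCircle(p)[0])
    nut=reg&(np.hypot(W[...,0]-o[0],W[...,1]-o[1])<80)&(z>97)&(z<135)&(im.max(-1)>110)
    p=W[nut]; print('nut',len(p),p.mean(0),np.percentile(p[:,2],[5,50,95]))
    hub=reg&(np.hypot(W[...,0]-o[0],W[...,1]-o[1])<45)&(z>118)&(z<130); p=W[hub];print('hub',len(p),p.mean(0), cv2.minEnclosingCircle(p[:,:2].astype(np.float32)))
    for nm,m in(('scope',reg&(z>230)&(W[...,1]<-60)),('carr',reg&(z>195)&(z<235)&(W[...,0]>700)),('tall',reg&(z>140))):
        p=W[m][:,:2].astype(np.float32)
        if len(p)>5: print(nm,len(p),cv2.minAreaRect(p),p.min(0),p.max(0),W[m][:,2].max())
c=dict(np.load('/tmp/top.npz')); cv2.imwrite('pics/topc.png',cv2.resize(c['color'][90:220,155:295,::-1],None,fx=5,fy=4.6,interpolation=cv2.INTER_CUBIC))
```

```text
top bed 937 ((630.5579833984375, 135.49179077148438), (354.1487731933594, 391.41900634765625), 88.27127838134766) z 123.71891604145003
top cream 4278 ((606.0050048828125, 107.91079711914062), (394.22113037109375, 387.88519287109375), 9.213162422180176) z 54.9247842442594
disc ((587.0531005859375, 105.01509094238281), 94.17015838623047) 87.94981172007726
nut 179 [586.29911852 105.93287524 119.7037264 ] [112.08001641 119.62283303 126.45966921]
hub 132 [586.99266776 105.97467906 122.0914448 ] ((587.3224487304688, 104.12384033203125), 41.987548828125)
carr 756 ((745.4480590820312, 162.5072479248047), (99.14044952392578, 100.35769653320312), 8.62463665008545) [700.9342   111.182594] [800.6505  218.35303] 233.36514635878098
tall 2154 ((635.3564453125, 61.29869079589844), (432.52374267578125, 140.8159942626953), 43.2502326965332) [429.59558 -62.37967] [800.6505  218.35303] 1573.4353728880128
scene bed 1209 ((812.9194946289062, 271.77203369140625), (809.3907470703125, 299.69610595703125), 58.97804260253906) z 123.64009300014129
scene cream 4062 ((832.9751586914062, 197.0603790283203), (831.9422607421875, 428.720947265625), 20.107158660888672) z 54.06460682830891
disc ((580.84326171875, 114.73116302490234), 86.16226196289062) 87.32802395458975
nut 227 [580.94799721 110.58390814 118.88827071] [113.66509862 118.94665949 123.41412551]
hub 144 [584.25211098 111.81976921 120.6849055 ] ((573.7664184570312, 117.15323638916016), 38.81065368652344)
carr 1031 ((743.9327392578125, 166.40582275390625), (99.06403350830078, 100.5356674194336), 9.593064308166504) [700.05945  113.247444] [800.0941 223.5811] 231.90284639576066
tall 2246 ((662.16015625, 93.3697738647461), (354.3945617675781, 142.25283813476562), 43.884193420410156) [544.5648  -55.49674] [800.2222 223.5811] 277.5272751302256
```

View pics/topc.png

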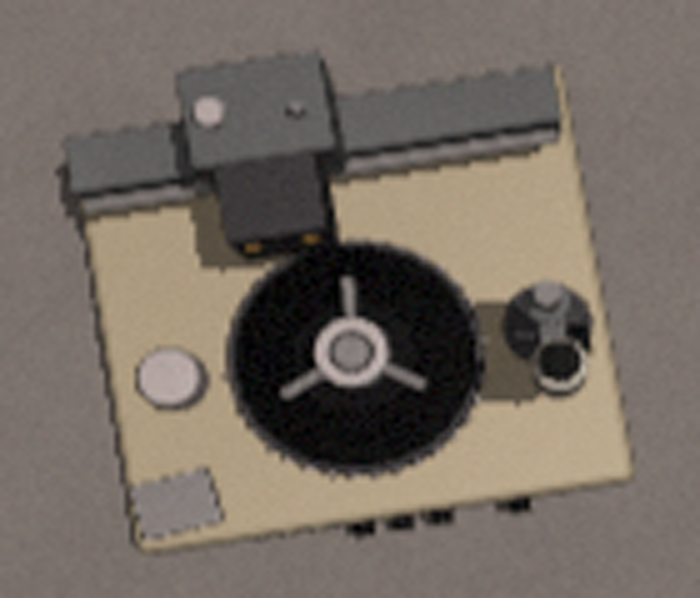

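The crop shows the nut's hub at crop (352,352). Its arms point to (347,280), (285,395) and (425,385). The cutter head is upper-left of the disc and the microscope is on the right.

With lathe yaw of about 9°, turn is roughly -2.2. My plan is to open the jaws, put the tool over the spindle axis so the two fingers straddle the hub between arms, and turn about the tool axis.

```bash
cat >> h.py <<'E'
def ray(c,uv,z):
    M=np.linalg.inv(c['view']); F=f(c); uv=np.atleast_2d(uv)
    d=np.c_[(uv[:,0]-c['cx'])/F,-(uv[:,1]-c['cy'])/F,-np.ones(len(uv))]@M[:3,:3].T
    return M[:3,3]+d*((z-M[2,3])/d[:,2])[:,None]
E
python3 - <<'E'
from h import *
from scipy.spatial.transform import Rotation as R
for n in('top','scene'):
    c=dict(np.load('/tmp/%s.npz'%n)); W=world(c); z=W[...,2]; hsv=cv2.cvtColor(c['color'],cv2.COLOR_RGB2HSV).astype(int)
    near=np.hypot(W[...,0]-586,W[...,1]-108)<85
    br=near&(hsv[...,2]>85)&(hsv[...,1]<60)&(z>95)&(z<135)
    k,l,st,ce=cv2.connectedComponentsWithStats(br.astype(np.uint8)); i=1+st[1:,4].argmax(); m=l==i
    v,u=np.nonzero(m); P=ray(c,np.c_[u,v],112); print(n,m.sum(),'rect',st[i])
    # ring: bright pixels on top
    hub=m&(cv2.erode(cv2.morphologyEx(m.astype(np.uint8),cv2.MORPH_CLOSE,np.ones((5,5))),cv2.getStructuringElement(2,(5,5)))>0)
    o=cv2.morphologyEx(cv2.morphologyEx(m.astype(np.uint8),cv2.MORPH_CLOSE,np.ones((5,5))),cv2.MORPH_OPEN,cv2.getStructuringElement(2,(9,9)))
    v,u=np.nonzero(o); H=ray(c,np.c_[u,v],122 if n=='top' else 117); 
    print('hub area mm',len(u),H.mean(0),cv2.minAreaRect(H[:,:2].astype(np.float32)))
    q=P[:,:2]-H.mean(0)[:2]; r=np.hypot(*q.T); a=np.degrees(np.arctan2(q[:,1],q[:,0]))[(r>38)&(r<70)]
    print('arm angles mod120', np.degrees(np.angle(np.exp(3j*np.radians(a)).mean()))/3, len(a))
    cr=near=(np.hypot(W[...,0]-586,W[...,1]-108)<300)&(hsv[...,1]>50)&(z>45)&(z<62)
    cr=cv2.morphologyEx(cr.astype(np.uint8),cv2.MORPH_OPEN,np.ones((3,3)))
    k,l,st,ce=cv2.connectedComponentsWithStats(cr); i=1+st[1:,4].argmax(); print('deck',cv2.minAreaRect(W[l==i][:,:2].astype(np.float32)))
s=ctrl.observe(); print(R.from_quat(s['eef_rot']).as_matrix().round(3))
E
```

```text
top 226 rect [211 150  29  26 226]
hub area mm 177 [584.64713679 105.52732955 122.        ] ((585.3815307617188, 105.13624572753906), (50.61532211303711, 50.396759033203125), 0.3644784390926361)
arm angles mod120 3.5649502184285704 37
deck ((603.6813354492188, 108.56924438476562), (295.2316589355469, 380.86199951171875), 9.892255783081055)
scene 267 rect [268 197  27  24 267]
hub area mm 216 [584.16521601 110.78100326 117.        ] ((583.2537231445312, 111.0797348022461), (58.446250915527344, 55.4514045715332), 19.1551456451416)
arm angles mod120 4.9852723425007905 36
deck ((628.285888671875, 119.13716125488281), (352.2127380371094, 377.0122375488281), 9.404655456542969)
[[-0.    -0.965  0.263]
 [-0.002  0.263  0.965]
 [-1.     0.    -0.002]]
```

Both views put the axis at about (585,107), and the deck and bed angles give a yaw of about 9.3°. The arms lie at world 4°, 124° and -116°, so turn is about -2.19. I'll go above it with the jaw axis at world -26°, midway between arms for both fingers.

Call:
servo_tool(
  offset=[
    [-0.03,-0.0268,-0.0196],
    [-0.06,-0.0536,-0.0392],
    [-0.084,-0.0804,-0.0588],
    [-0.084,-0.1072,-0.0784],
    [-0.084,-0.134,-0.098],
    [-0.084,-0.1608,-0.1176],
    [-0.084,-0.1876,-0.1372],
    [-0.084,-0.2144,-0.1568],
    [-0.084,-0.2412,-0.1764],
    [-0.084,-0.268,-0.196],
    [-0.084,-0.2948,-0.2156],
    [-0.084,-0.3216,-0.2352],
    [-0.084,-0.3484,-0.2548],
    [-0.084,-0.3752,-0.2744],
    [-0.084,-0.402,-0.294],
    [-0.084,-0.4288,-0.3136],
    [-0.084,-0.4556,-0.3332],
    [-0.084,-0.4824,-0.3528],
    [-0.084,-0.51,-0.373],
    [-0.084,-0.5366,-0.3923],
  ],
  rot=[
    [0.088,0,0],
    [0.176,0,0],
    [0.264,0,0],
    [0.352,0,0],
    [0.44,0,0],
    [0.528,0,0],
    [0.616,0,0],
    [0.704,0,0],
    [0.792,0,0],
    [0.88,0,0],
    [0.968,0,0],
    [1.056,0,0],
    [1.144,0,0],
    [1.232,0,0],
    [1.32,0,0],
    [1.408,0,0],
    [1.496,0,0],
    [1.584,0,0],
    [1.672,0,0],
    [1.76,0,0],
  ],
  gripper=[-1,-1,-1,-1,-1,-1,-1,-1,-1,-1,-1,-1,-1,-1,-1,-1,-1,-1,-1,-1],
)

```text
t: 1.77
tcp_pos: [585.9, 105.8, 299.5]
eef_rot: [0.16, 0.689, -0.162, 0.688]
contact_force: [0.6, -0.3, 0.9]
gripper_width: 85.3
```

Call:
servo_tool(
  offset=[
    [0,0,0],
    [0,0,0],
    [0,0,0],
  ],
  rot=[
    [0,0,0],
    [0,0,0],
    [0,0,0],
  ],
  gripper=[-1,-1,-1],
)

```text
t: 2.02
tcp_pos: [585.2, 106.4, 298.9]
eef_rot: [0.16, 0.689, -0.161, 0.688]
contact_force: [-1.0, 0.9, -1.1]
gripper_width: 85.3
```

```bash
cat >> h.py <<'E'
from scipy.spatial.transform import Rotation as R
def st():
    s=ctrl.observe(); M=R.from_quat(s['eef_rot']).as_matrix()
    print('t',round(s['t'],2),'tcp',s['tcp_pos'].round(1),'x',M[:,0].round(3),'jaw',np.degrees(np.arctan2(M[1,2],M[0,2])).round(1),'F',s['contact_force'].round(2),'T',s['torque'].round(3),'w',round(s['gripper_width'],1)); print('j',s['joint_pos'].round(2)); return s,M
def goto(p):  # tool-axis offset (m) to world target, and tilt error
    s,M=st(); print('offset',(M.T@(np.array(p)-s['tcp_pos'])/1000).round(4))
E
python3 - <<'E'
from h import *
goto([585,107,150])
c=cap('scene'); W=world(c); z=W[...,2]
m=(np.hypot(W[...,0]-585,W[...,1]-107)<75)&(z>250)&(z<400); p=W[m]
print('lowest finger z',np.percentile(p[:,2],[0,1,2,5,10]))
low=p[p[:,2]<np.percentile(p[:,2],2)+8]; print(low[:,:2].round(0)[::3].tolist())
cv2.imwrite('pics/s1.png',cv2.resize(c['color'][90:290,160:400,::-1],None,fx=3,fy=3,interpolation=cv2.INTER_CUBIC))
E
```

```text
t 2.02 tcp [585.2 106.4 298.9] x [-0.003 -0.001 -1.   ] jaw -26.3 F [-0.96  0.87 -1.11] T [ 0.059 -0.03   0.011] w 85.3
j [-0.59  0.52  0.58  1.57 -0.31  1.14 -0.4 ]
offset [ 0.1489  0.0008 -0.0002]
lowest finger z [325.56798384 330.56447365 332.60910336 337.01206385 343.85408884]
[[545.0, 122.0], [546.0, 123.0], [538.0, 138.0], [540.0, 136.0], [551.0, 137.0], [550.0, 134.0], [552.0, 135.0], [634.0, 91.0], [631.0, 95.0], [631.0, 96.0]]
```

View pics/s1.png

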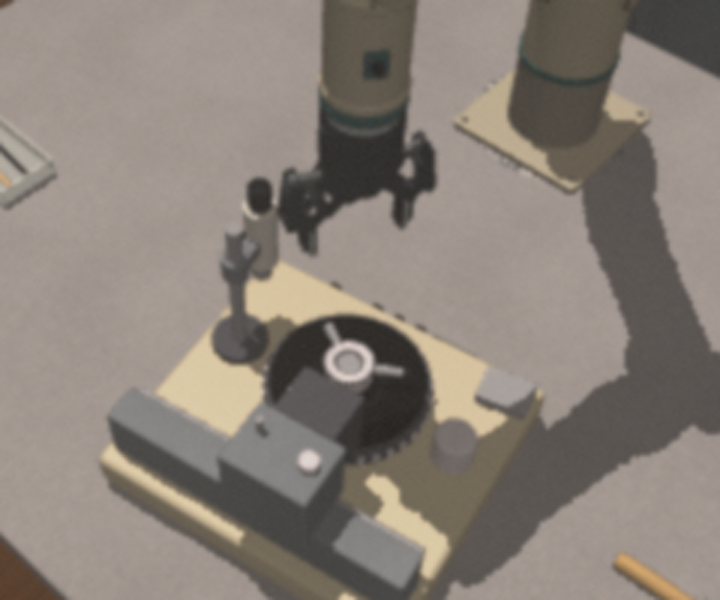

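The picture shows the gripper above the spindle, with fingertips at crop (310,250) and (402,222) and the linkage knuckles flaring out at (297,200) and (425,165). I'll check the swept radius and the tip height.

Run:
```python
from h import *
j=np.array([np.cos(np.radians(-26.3)),np.sin(np.radians(-26.3))]); k=np.array([-j[1],j[0]])
c=dict(np.load('/tmp/scene.npz')); C=np.linalg.inv(c['view'])[:3,3]
for uv in((263.3,173.3),(294,164)):
    A=ray(c,uv,280)[0]; d=(A-C)/np.linalg.norm(A-C)
    for side in(-1,1):
      for zz in (285,290,295,300,305,310): 
        P=C+d*(zz-C[2])/d[2]; q=P[:2]-[585,107]
        if zz in(285,300,310) and np.sign(q@j)==side: print(uv,zz,'jaw',(q@j).round(0),'lat',(q@k).round(0))
for n in('scene','top'):
    if n=='top': c=cap('top')
    W=world(c); m=(np.hypot(W[...,0]-585,W[...,1]-107)<130)&(W[...,2]>260)&(W[...,2]<480); p=W[m]
    q=(p[:,:2]-[585,107]); 
    for z0 in range(270,480,15):
        s=abs(p[:,2]-z0)<7.5
        if s.sum(): print(n,z0,s.sum(),'jaw',(q[s]@j).min().round(),(q[s]@j).max().round(),'lat',(q[s]@k).min().round(),(q[s]@k).max().round(),'r',np.hypot(*q[s].T).max().round())
# cutter pose: carriage top
c0=dict(np.load('/tmp/top.npz')); y=np.radians(9.3); X=np.array([np.cos(y),np.sin(y)]); Y=np.array([-X[1],X[0]])
q=np.array([744.7,164.5])-[585,107]; print('carriage in lathe',q@X,q@Y)
```

```text
(263.3, 173.3) 285 jaw 31.0 lat -31.0
(263.3, 173.3) 300 jaw 36.0 lat -19.0
(263.3, 173.3) 310 jaw 40.0 lat -11.0
(294, 164) 285 jaw -69.0 lat -31.0
(294, 164) 300 jaw -62.0 lat -19.0
(294, 164) 310 jaw -57.0 lat -11.0
scene 330 22 jaw -53.0 53.0 lat -9.0 11.0 r 54.0
scene 345 49 jaw -56.0 57.0 lat -8.0 14.0 r 57.0
scene 360 40 jaw -55.0 57.0 lat -6.0 13.0 r 58.0
scene 375 112 jaw -71.0 74.0 lat -11.0 14.0 r 75.0
scene 390 175 jaw -70.0 75.0 lat -14.0 19.0 r 75.0
scene 405 142 jaw -70.0 72.0 lat -11.0 23.0 r 73.0
scene 420 195 jaw -68.0 70.0 lat -11.0 22.0 r 71.0
scene 435 106 jaw -65.0 68.0 lat -12.0 36.0 r 69.0
scene 450 108 jaw -31.0 38.0 lat -3.0 39.0 r 40.0
scene 465 123 jaw -28.0 38.0 lat -4.0 40.0 r 40.0
top 345 2 jaw 49.0 51.0 lat -11.0 -10.0 r 52.0
top 360 1 jaw 52.0 52.0 lat -12.0 -12.0 r 53.0
top 375 19 jaw 49.0 68.0 lat -13.0 1.0 r 69.0
top 390 12 jaw 40.0 75.0 lat -17.0 -7.0 r 76.0
top 405 7 jaw 38.0 74.0 lat -16.0 -10.0 r 74.0
top 420 13 jaw 42.0 70.0 lat -12.0 -1.0 r 71.0
top 435 30 jaw 49.0 71.0 lat -12.0 5.0 r 71.0
top 450 9 jaw -17.0 24.0 lat -37.0 -31.0 r 40.0
top 465 14 jaw -16.0 28.0 lat -38.0 -28.0 r 40.0
carriage in lathe 166.89307762361042 30.936073463184634
```

Run:
```python
from h import *
c=dict(np.load('/tmp/scene.npz')); a=c['color'][120:200,240:320,::-1]
a=np.clip(a.astype(float)*1.6+10,0,255).astype(np.uint8)
cv2.imwrite('pics/s2.png',cv2.resize(a,None,fx=7,fy=7,interpolation=cv2.INTER_CUBIC))
# expected pixels of finger tip corners if tip z=288/300/325
V=c['view'];F=f(c);j=np.array([np.cos(np.radians(-26.3)),np.sin(np.radians(-26.3))]); k=np.array([-j[1],j[0]])
for z in(288,300,325):
  for s in(-1,1):
    for l in (-11,11):
      P=V@np.r_[np.array([585,107])+s*50*j+l*k,z,1]; print(z,s,l,((c['cx']+F*P[0]/-P[2]-240)*7).round(),((c['cy']-F*P[1]/-P[2]-120)*7).round(), end=' | ')
  print()
W=world(c); z=W[...,2]; m=(abs(W[...,0]-W[...,0])<1)
for nm,(x,y) in {'carriage':(745,165)}.items():
  q=z[(np.hypot(W[...,0]-x,W[...,1]-y)<30)]; print(nm,np.percentile(q,[5,50,95]))
```

```text
288 -1 -11 358.0 348.0 | 288 -1 11 380.0 385.0 | 288 1 -11 139.0 414.0 | 288 1 11 159.0 453.0 | 
300 -1 -11 360.0 329.0 | 300 -1 11 382.0 366.0 | 300 1 -11 140.0 396.0 | 300 1 11 160.0 434.0 | 
325 -1 -11 365.0 289.0 | 325 -1 11 387.0 327.0 | 325 1 -11 140.0 356.0 | 325 1 11 160.0 395.0 | 
carriage [207.23587058 209.93295411 221.65335235]
```

View pics/s2.png

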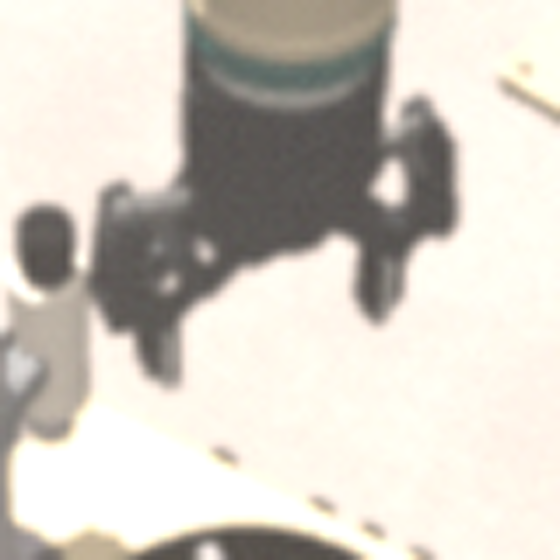

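The zoom shows the two fingertips at zoom (380,320) and (170,383), which rays put at z of about 329. That is higher than the nominal 301 for open tips. I'll descend partway and measure again beside known heights.

Call:
servo_tool(
  offset=[
    [0.03,0,0],
    [0.06,0,0],
    [0.09,0,0],
    [0.12,0,0],
    [0.14,0,0],
    [0.149,0.001,0],
    [0.149,0.001,0],
    [0.149,0.001,0],
  ],
  rot=[
    [0,0,0],
    [0,0,0],
    [0,0,0],
    [0,0,0],
    [0,0,0],
    [0,0,0],
    [0,0,0],
    [0,0,0],
  ],
  gripper=[-1,-1,-1,-1,-1,-1,-1,-1],
)

```text
t: 2.78
tcp_pos: [585.4, 109.3, 150.8]
eef_rot: [0.159, 0.689, -0.16, 0.688]
contact_force: [0.6, -0.3, 0.4]
gripper_width: 85.2
```

Run:
```python
from h import *
st()
c=cap('scene'); a=c['color'][150:260,215:345,::-1]
W=world(c); m=(np.hypot(W[...,0]-585,W[...,1]-107)<75)&(W[...,2]>130)&(c['color'].max(-1)<90); p=W[m]; q=p[:,:2]-[585,107]
j=np.array([np.cos(np.radians(-26.3)),np.sin(np.radians(-26.3))]); k=np.array([-j[1],j[0]])
for s in(-1,1):
  t=(q@j*s>35)&(q@j*s<62)&(abs(q@k)<20); print(s,np.sort(p[t][:,2])[:12].round(),(q[t]@j)[np.argsort(p[t][:,2])[:12]].round())
a=np.clip(a.astype(float)*1.5+10,0,255).astype(np.uint8)
cv2.imwrite('pics/s3.png',cv2.resize(a,None,fx=5,fy=5,interpolation=cv2.INTER_CUBIC))
```

```text
t 2.78 tcp [585.4 109.3 150.8] x [-0.002 -0.    -1.   ] jaw -26.1 F [ 0.61 -0.28  0.43] T [-0.003 -0.073 -0.02 ] w 85.2
j [-0.53  0.68  0.49  1.75 -0.42  0.82 -0.3 ]
-1 [184. 187. 188. 189. 189. 190. 191. 193. 194. 195. 196. 196.] [-56. -44. -44. -43. -44. -46. -50. -44. -43. -53. -43. -45.]
1 [180. 182. 187. 187. 188. 188. 188. 190. 191. 192. 193. 195.] [45. 48. 51. 48. 54. 54. 43. 46. 50. 42. 45. 54.]
```

View pics/s3.png

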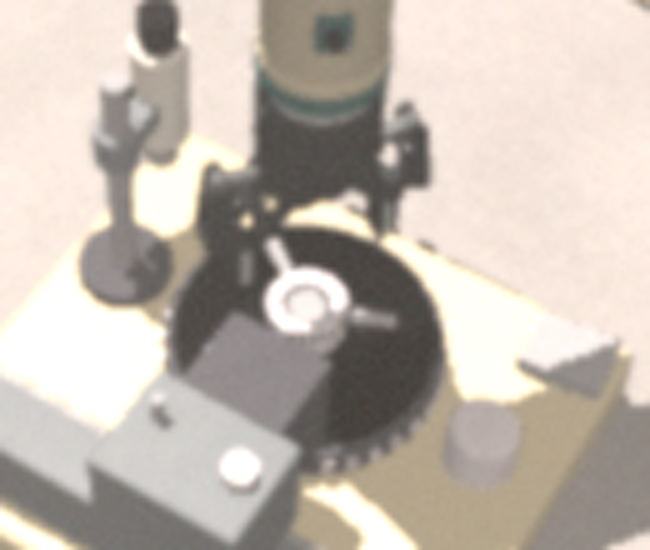

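The picture shows the left fingertip at crop (245,285) and the right one near (385,235). Both are well above the nut, at z of about 182 for TCP 151, so open tips stand about 30 mm above the TCP. I'll go down another step (safe under either reading) and check again.

Call:
servo_tool(
  offset=[
    [0.01,0,0],
    [0.02,0.001,0],
    [0.028,0.002,0.0],
    [0.032,0.002,0],
    [0.032,0.002,0],
    [0.032,0.002,0],
  ],
  rot=[
    [0,0,0],
    [0,0,0],
    [0,0,0],
    [0,0,0],
    [0,0,0],
    [0,0,0],
  ],
  gripper=[-1,-1,-1,-1,-1,-1],
)

```text
t: 3.33
tcp_pos: [586.7, 110.7, 119.2]
eef_rot: [0.159, 0.689, -0.16, 0.689]
contact_force: [-0.2, -0.1, 0.2]
gripper_width: 85.5
```

```bash
cat >> h.py <<'E'
def tips(jaw,o=(585,107),zmin=97,dark=80):
    c=cap('scene'); W=world(c); j=np.array([np.cos(np.radians(jaw)),np.sin(np.radians(jaw))]); k=np.array([-j[1],j[0]])
    q=W[...,:2]-np.array(o); a=q@j; b=q@k; m=(W[...,2]>zmin)&(abs(b)<16)&(c['color'].max(-1)<dark)
    for s in(-1,1):
        t=m&(a*s>38)&(a*s<60); z=W[...,2][t]; i=np.argsort(z)[:10]; print('tip',s,t.sum(),z[i].round(),'a',a[t][i].round(),'b',b[t][i].round())
    return c
E
python3 - <<'E'
from h import *
st(); c=tips(-26.1)
a=np.clip(c['color'][150:260,215:345,::-1].astype(float)*1.8+10,0,255).astype(np.uint8)
cv2.imwrite('pics/s4.png',cv2.resize(a,None,fx=6,fy=5.4,interpolation=cv2.INTER_CUBIC))
E
```

```text
t 3.33 tcp [586.7 110.7 119.2] x [-0.001 -0.    -1.   ] jaw -26.1 F [-0.23 -0.1   0.19] T [-0.017  0.021 -0.008] w 85.5
j [-0.52  0.72  0.47  1.77 -0.44  0.76 -0.28]
tip -1 68 [148. 148. 151. 152. 152. 154. 155. 158. 158. 159.] a [-45. -44. -43. -43. -45. -43. -47. -42. -52. -48.] b [14.  1. -6. 11. -9.  9. 16.  4. 12. 15.]
tip 1 87 [151. 154. 156. 157. 157. 157. 163. 163. 163. 164.] a [42. 42. 51. 54. 48. 54. 54. 49. 52. 42.] b [15. 13. 11.  2. 13. 11. 11. 13. 12. 13.]
```

View pics/s4.png

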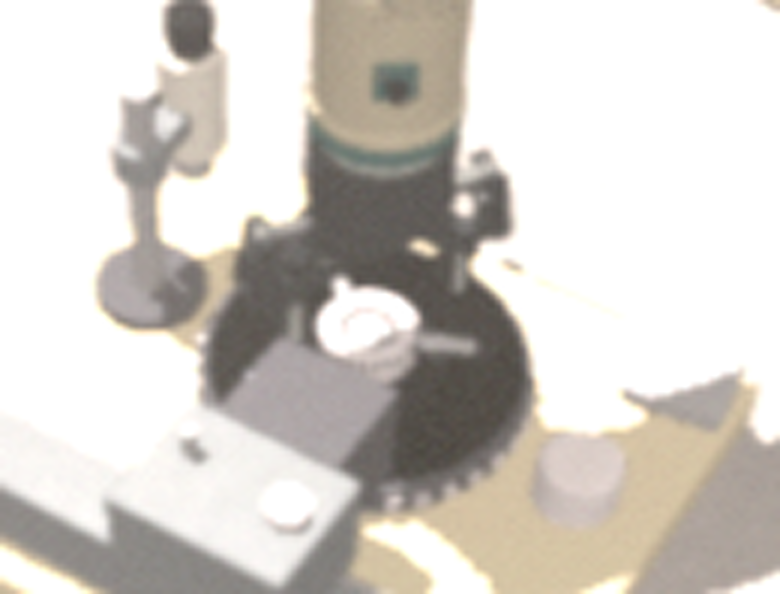

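The picture shows the tips still well above the disc: right tip at (460,290), left tip at (295,335). The depth map reads tip z of about 148 for TCP 119, the same +29 offset as before. Next I centre the tool and lower to TCP 92, which clears the disc under either reading.

Call:
servo_tool(
  offset=[
    [0.005,-0.002,0],
    [0.012,-0.004,0],
    [0.018,-0.004,0],
    [0.024,-0.004,0],
    [0.027,-0.004,0],
    [0.027,-0.004,0],
    [0.027,-0.004,0],
  ],
  rot=[
    [0,0,0],
    [0,0,0],
    [0,0,0],
    [0,0,0],
    [0,0,0],
    [0,0,0],
    [0,0,0],
  ],
  gripper=[-1,-1,-1,-1,-1,-1,-1],
)

```text
t: 3.97
tcp_pos: [585.2, 107.0, 92.2]
eef_rot: [0.16, 0.689, -0.16, 0.689]
contact_force: [0.1, 0.2, 0.0]
gripper_width: 85.4
```

Run:
```python
from h import *
st(); c=tips(-26.1,zmin=94)
c2=cap('top'); a=c['color'][165:235,235:315,::-1].astype(float)*1.9+15
cv2.imwrite('pics/s5.png',cv2.resize(np.clip(a,0,255).astype(np.uint8),None,fx=9,fy=8,interpolation=cv2.INTER_CUBIC))
V=c['view'];F=f(c);j=np.array([np.cos(np.radians(-26.1)),np.sin(np.radians(-26.1))]); k=np.array([-j[1],j[0]])
for z in(94,110,122):
  for s in(-1,1):
      P=V@np.r_[np.array([585,107])+s*45*j+11*k,z,1]; print(z,s,((c['cx']+F*P[0]/-P[2]-235)*9).round(),((c['cy']-F*P[1]/-P[2]-165)*8).round(), end=' | ')
```

```text
t 3.97 tcp [585.2 107.   92.2] x [-0. -0. -1.] jaw -26.1 F [0.08 0.15 0.03] T [ 0.043  0.029 -0.027] w 85.4
j [-0.5   0.75  0.44  1.79 -0.47  0.7  -0.25]
tip -1 89 [122. 124. 126. 129. 129. 129. 132. 132. 132. 132.] a [-44. -43. -43. -43. -54. -47. -44. -43. -42. -42.] b [ 6. -1. -9. -2.  7. 13.  5. 13. -8.  9.]
tip 1 92 [136. 139. 140. 147. 147. 147. 148. 151. 152. 152.] a [56. 55. 56. 44. 56. 56. 53. 53. 50. 44.] b [-2.  5. -3. 11. -2.  7.  9.  7.  9. 11.]
94 -1 481.0 383.0 | 94 1 256.0 449.0 | 110 -1 484.0 361.0 | 110 1 257.0 428.0 | 122 -1 486.0 344.0 | 122 1 257.0 411.0 |
```

View pics/s5.png

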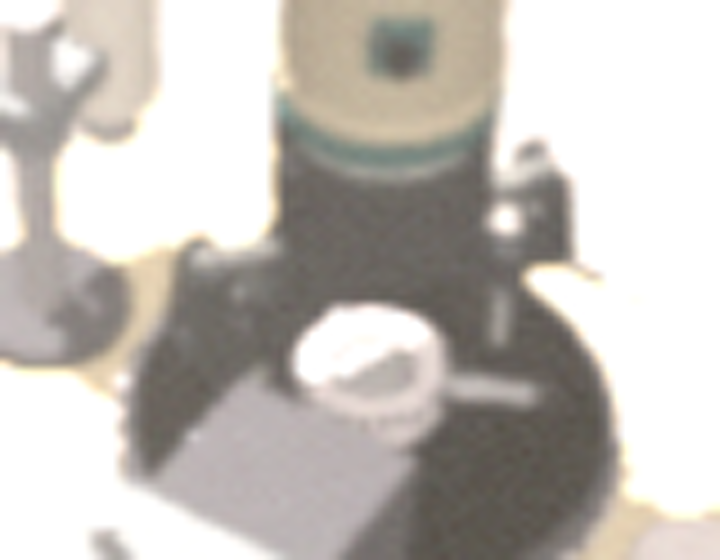

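The bright pad edge of the right finger ends at (500,345), which gives tip z of about 120 for TCP 92, so the +28 offset is confirmed. I'll lower to TCP 75 (tips about 103, arms 107–117 now).

Call:
servo_tool(
  offset=[
    [0.004,0,0],
    [0.008,0,0],
    [0.012,0,0],
    [0.015,0,0],
    [0.017,0,0],
    [0.017,0,0],
    [0.017,0,0],
  ],
  rot=[
    [0,0,0],
    [0,0,0],
    [0,0,0],
    [0,0,0],
    [0,0,0],
    [0,0,0],
    [0,0,0],
  ],
  gripper=[-1,-1,-1,-1,-1,-1,-1],
)

```text
t: 4.65
tcp_pos: [585.4, 107.0, 75.5]
eef_rot: [0.16, 0.689, -0.16, 0.689]
contact_force: [0.2, 0.3, -0.8]
gripper_width: 85.7
```

Run:
```python
from h import *
st(); c=tips(-26.1,zmin=94)
c=cap('scene');W=world(c); q=W[...,:2]-[585,107]
m=(W[...,2]>138)&(W[...,2]<215)&(np.hypot(*np.moveaxis(q,-1,0))<100)
y=np.radians(9.3); X=np.array([np.cos(y),np.sin(y)]);Y=np.array([-X[1],X[0]])
a=q@X; b=q@Y; h=m&(a>60)&(b>0); print('head min x',np.percentile(a[h],[0,5,20]),'y',b[h].min(),b[h].max(), h.sum())
```

```text
t 4.65 tcp [585.4 107.   75.5] x [ 0. -0. -1.] jaw -26.1 F [ 0.2   0.29 -0.77] T [-0.022  0.03  -0.067] w 85.7
j [-0.49  0.77  0.42  1.8  -0.48  0.67 -0.24]
tip -1 92 [102. 106. 107. 108. 109. 110. 110. 111. 115. 115.] a [-44. -43. -50. -42. -46. -43. -43. -55. -42. -49.] b [ 8.  3. 10. -5. 11.  1. 10.  7. -5. 12.]
tip 1 72 [125. 127. 142. 148. 150. 150. 151. 151. 152. 152.] a [56. 55. 56. 43. 45. 57. 54. 45. 50. 48.] b [-1. -3.  7. -9. 13.  9. 10. -3.  0. 13.]
head min x [81.69369558 82.07558195 84.53788489] y 0.34107750044254487 53.09529117801421 65
```

Tips are at about 103 and the head face is 82 mm from the axis, as specified. I'm turning backward, with the tool shifted about 6 mm away from the cutter for knuckle clearance.

Call:
servo_tool(
  offset=[
    [0,-0.0006,-0.0008],
    [0,-0.0012,-0.0016],
    [0,-0.0018,-0.0025],
    [0,-0.0024,-0.0033],
    [0,-0.003,-0.0041],
    [0,-0.0035,-0.005],
    [0,-0.0035,-0.005],
    [0,-0.0035,-0.005],
    [0,-0.0035,-0.005],
    [0,-0.0035,-0.005],
    [0,-0.0035,-0.005],
    [0,-0.0035,-0.005],
  ],
  rot=[
    [-0.03,0,0],
    [-0.06,0,0],
    [-0.09,0,0],
    [-0.12,0,0],
    [-0.15,0,0],
    [-0.18,0,0],
    [-0.21,0,0],
    [-0.24,0,0],
    [-0.27,0,0],
    [-0.3,0,0],
    [-0.33,0,0],
    [-0.36,0,0],
  ],
  gripper=[-1,-1,-1,-1,-1,-1,-1,-1,-1,-1,-1,-1],
)

```text
t: 5.75
tcp_pos: [579.9, 105.3, 75.9]
eef_rot: [0.033, 0.706, -0.033, 0.707]
contact_force: [0.4, -3.1, -0.4]
gripper_width: 85.6
```

```bash
cat >> h.py <<'E'
def arms(z=114):
    c=cap('top'); W=world(c); hsv=cv2.cvtColor(c['color'],cv2.COLOR_RGB2HSV).astype(int)
    c2=cap('scene')
    for n,c in(('top',c),('scene',c2)):
        W=world(c); hsv=cv2.cvtColor(c['color'],cv2.COLOR_RGB2HSV).astype(int)
        o=np.array([585,106]) if n=='top' else np.array([584.5,109])
        q=W[...,:2]-o; r=np.hypot(q[...,0],q[...,1]); a=np.degrees(np.arctan2(q[...,1],q[...,0]))
        m=(r>34)&(r<58)&(W[...,2]>z-14)&(W[...,2]<z+10)&(hsv[...,2]>80)&(hsv[...,1]<60)
        print(n,'arm px angles',m.sum(),np.histogram(a[m],np.arange(-180,181,10))[0].tolist(),'mean z',W[...,2][m].mean().round(1) if m.any() else '', 'mod120',np.degrees(np.angle(np.exp(3j*np.radians(a[m])).mean()))/3 if m.any() else '')
    return c2
E
python3 - <<'E'
from h import *
st(); arms()
E
```

```text
t 5.75 tcp [579.9 105.3  75.9] x [ 0.001 -0.001 -1.   ] jaw -5.4 F [ 0.39 -3.1  -0.42] T [-0.598 -0.053 -0.105] w 85.6
j [-0.43  0.75  0.32  1.82 -0.37  0.63  0.02]
top arm px angles 16 [0, 0, 0, 0, 0, 0, 5, 11, 0, 0, 0, 0, 0, 0, 0, 0, 0, 0, 0, 0, 0, 0, 0, 0, 0, 0, 0, 0, 0, 0, 0, 0, 0, 0, 0, 0] mean z 116.9 mod120 11.821197106331482
scene arm px angles 15 [0, 0, 0, 0, 0, 0, 0, 0, 0, 0, 0, 0, 0, 0, 0, 0, 0, 0, 0, 0, 0, 0, 0, 0, 0, 0, 0, 0, 0, 0, 8, 7, 0, 0, 0, 0] mean z 115.7 mod120 9.497891080779839
```

The nut is moving (arms now at about +10° mod 120) with 3 N at the tool. Continuing.

Call:
servo_tool(
  offset=[
    [0,0,0],
    [0,0,0],
    [0,0,0],
    [0,0,0],
    [0,0,0],
    [0,0,0],
    [0,0,0],
    [0,0,0],
    [0,0,0],
    [0,0,0],
    [0,0,0],
    [0,0,0],
    [0,0,0],
    [0,0,0],
    [0,0,0],
    [0,0,0],
    [0,0,0],
    [0,0,0],
    [0,0,0],
    [0,0,0],
  ],
  rot=[
    [-0.04,0,0],
    [-0.08,0,0],
    [-0.12,0,0],
    [-0.16,0,0],
    [-0.2,0,0],
    [-0.24,0,0],
    [-0.28,0,0],
    [-0.32,0,0],
    [-0.36,0,0],
    [-0.4,0,0],
    [-0.44,0,0],
    [-0.48,0,0],
    [-0.52,0,0],
    [-0.56,0,0],
    [-0.6,0,0],
    [-0.64,0,0],
    [-0.68,0,0],
    [-0.72,0,0],
    [-0.76,0,0],
    [-0.8,0,0],
  ],
  gripper=[-1,-1,-1,-1,-1,-1,-1,-1,-1,-1,-1,-1,-1,-1,-1,-1,-1,-1,-1,-1],
)

```text
t: 7.52
tcp_pos: [581.3, 105.7, 76.4]
eef_rot: [-0.245, 0.662, 0.244, 0.665]
contact_force: [1.9, -1.7, 1.4]
gripper_width: 85.6
```

Run:
```python
from h import *
goto([579.5,106,75.5]); arms()
```

```text
t 7.52 tcp [581.3 105.7  76.4] x [ 0.004 -0.    -1.   ] jaw 40.5 F [ 1.93 -1.68  1.37] T [-0.376 -0.364 -0.079] w 85.6
j [-0.29  0.73  0.1   1.81 -0.12  0.61  0.59]
offset [ 0.0009  0.0014 -0.0011]
top arm px angles 12 [0, 0, 0, 0, 0, 0, 0, 0, 0, 0, 0, 3, 9, 0, 0, 0, 0, 0, 0, 0, 0, 0, 0, 0, 0, 0, 0, 0, 0, 0, 0, 0, 0, 0, 0, 0] mean z 117.7 mod120 -58.58790015896627
scene arm px angles 38 [7, 0, 0, 0, 0, 0, 0, 0, 0, 0, 0, 2, 20, 0, 0, 0, 0, 0, 0, 0, 0, 0, 0, 0, 1, 0, 0, 0, 0, 0, 0, 0, 0, 0, 0, 8] mean z 115.5 mod120 -57.53041922373359
```

Call:
servo_tool(
  offset=[
    [0,0.001,-0.001],
    [0,0.001,-0.001],
    [0,0.001,-0.001],
    [0.001,0.001,-0.001],
    [0.001,0.001,-0.001],
    [0.001,0.001,-0.001],
    [0.001,0.001,-0.001],
    [0.001,0.001,-0.001],
    [0.001,0.001,-0.001],
    [0.001,0.001,-0.001],
    [0.001,0.001,-0.001],
    [0.001,0.001,-0.001],
    [0.001,0.001,-0.001],
    [0.001,0.001,-0.001],
    [0.001,0.001,-0.001],
    [0.001,0.001,-0.001],
    [0.001,0.001,-0.001],
    [0.001,0.001,-0.001],
    [0.001,0.001,-0.001],
    [0.001,0.001,-0.001],
  ],
  rot=[
    [-0.04,0,0],
    [-0.08,0,0],
    [-0.12,0,0],
    [-0.16,0,0],
    [-0.2,0,0],
    [-0.24,0,0],
    [-0.28,0,0],
    [-0.32,0,0],
    [-0.36,0,0],
    [-0.4,0,0],
    [-0.44,0,0],
    [-0.48,0,0],
    [-0.52,0,0],
    [-0.56,0,0],
    [-0.6,0,0],
    [-0.64,0,0],
    [-0.68,0,0],
    [-0.72,0,0],
    [-0.76,0,0],
    [-0.8,0,0],
  ],
  gripper=[-1,-1,-1,-1,-1,-1,-1,-1,-1,-1,-1,-1,-1,-1,-1,-1,-1,-1,-1,-1],
)

```text
t: 9.28
tcp_pos: [581.0, 106.8, 75.9]
eef_rot: [-0.485, 0.514, 0.482, 0.518]
contact_force: [3.1, -0.4, 0.6]
gripper_width: 85.4
```

Run:
```python
from h import *
goto([579.5,106,75.5]); arms()
```

```text
t 9.28 tcp [581.  106.8  75.9] x [ 0.006  0.001 -1.   ] jaw 86.3 F [ 3.1  -0.4   0.56] T [-0.142 -0.494 -0.107] w 85.4
j [-0.16  0.73 -0.12  1.81  0.14  0.61  1.15]
offset [ 0.0004  0.0014 -0.0009]
top arm px angles 5 [0, 0, 0, 0, 1, 4, 0, 0, 0, 0, 0, 0, 0, 0, 0, 0, 0, 0, 0, 0, 0, 0, 0, 0, 0, 0, 0, 0, 0, 0, 0, 0, 0, 0, 0, 0] mean z 116.6 mod120 -7.722447484494819
scene arm px angles 1 [0, 0, 0, 0, 0, 1, 0, 0, 0, 0, 0, 0, 0, 0, 0, 0, 0, 0, 0, 0, 0, 0, 0, 0, 0, 0, 0, 0, 0, 0, 0, 0, 0, 0, 0, 0] mean z 118.3 mod120 -5.312582321854427
```

Call:
servo_tool(
  offset=[
    [0.001,0.001,-0.001],
    [0.002,0.001,-0.001],
    [0.003,0.001,-0.001],
    [0.003,0.001,-0.001],
    [0.003,0.001,-0.001],
    [0.003,0.001,-0.001],
    [0.003,0.001,-0.001],
    [0.003,0.001,-0.001],
    [0.003,0.001,-0.001],
    [0.003,0.001,-0.001],
    [0.003,0.001,-0.001],
    [0.003,0.001,-0.001],
    [0.003,0.001,-0.001],
    [0.003,0.001,-0.001],
    [0.003,0.001,-0.001],
    [0.003,0.001,-0.001],
  ],
  rot=[
    [-0.04,0,0],
    [-0.08,0,0],
    [-0.12,0,0],
    [-0.16,0,0],
    [-0.2,0,0],
    [-0.24,0,0],
    [-0.28,0,0],
    [-0.32,0,0],
    [-0.36,0,0],
    [-0.4,0,0],
    [-0.44,0,0],
    [-0.48,0,0],
    [-0.52,0,0],
    [-0.56,0,0],
    [-0.59,0,0],
    [-0.59,0,0],
  ],
  gripper=[-1,-1,-1,-1,-1,-1,-1,-1,-1,-1,-1,-1,-1,-1,-1,-1],
)

```text
t: 10.72
tcp_pos: [579.5, 106.7, 72.8]
eef_rot: [0.614, -0.352, -0.611, -0.355]
contact_force: [1.2, 0.8, -0.6]
gripper_width: 85.4
```

Run:
```python
from h import *
goto([579.5,106,73]); c=arms(110)
for n in('top','scene'):
    c=dict(np.load('/tmp/%s.npz'%n)); W=world(c); q=W[...,:2]-[585,107]; r=np.hypot(q[...,0],q[...,1]); m=(r<24)&(W[...,2]>105)&(W[...,2]<135)&(c['color'].max(-1)>140); print(n,'hub/post top',m.sum(),np.percentile(W[...,2][m],[10,50,90]) if m.any() else '')
    z0=c['color'][165:235,235:315,::-1].astype(float)*1.9+15
cv2.imwrite('pics/s6.png',cv2.resize(np.clip(z0,0,255).astype(np.uint8),None,fx=9,fy=8,interpolation=cv2.INTER_CUBIC))
```

```text
t 10.72 tcp [579.5 106.7  72.8] x [ 0.005  0.002 -1.   ] jaw 120.0 F [ 1.25  0.78 -0.61] T [ 0.113 -0.384 -0.08 ] w 85.4
j [-0.05  0.74 -0.28  1.81  0.32  0.63  1.57]
offset [-0.0002  0.0004 -0.0006]
top arm px angles 7 [0, 0, 0, 0, 0, 0, 0, 0, 5, 2, 0, 0, 0, 0, 0, 0, 0, 0, 0, 0, 0, 0, 0, 0, 0, 0, 0, 0, 0, 0, 0, 0, 0, 0, 0, 0] mean z 110.2 mod120 27.85681182724922
scene arm px angles 12 [0, 0, 0, 0, 0, 0, 0, 0, 6, 2, 0, 0, 0, 0, 0, 0, 0, 0, 0, 0, 0, 0, 0, 0, 0, 0, 0, 0, 0, 0, 0, 1, 3, 0, 0, 0] mean z 110.2 mod120 25.627225634351685
top hub/post top 0 
scene hub/post top 12 [116.51414753 118.53265495 121.38431351]
```

View pics/s6.png

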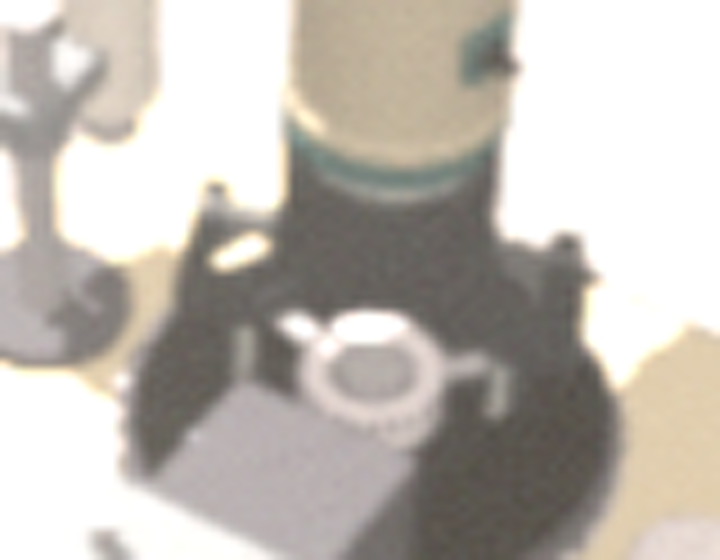

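The picture shows the nut sitting lower. Arm surface depth fell from about 117 to 110 mm on both cameras, which matches the 6 mm drop. The arms are at about 142°, so turn is about +0.2. Now I go forward, lowering 3 mm at the same time.

Call:
servo_tool(
  offset=[
    [0.001,0,-0.001],
    [0.002,0,-0.001],
    [0.003,0,-0.001],
    [0.003,0,-0.001],
    [0.003,0,-0.001],
    [0.003,0,-0.001],
    [0.003,0,-0.001],
    [0.003,0,-0.001],
    [0.003,0,-0.001],
    [0.003,0,-0.001],
    [0.003,0,-0.001],
    [0.003,0,-0.001],
    [0.003,0,-0.001],
    [0.003,0,-0.001],
    [0.003,0,-0.001],
    [0.003,0,-0.001],
    [0.003,0,-0.001],
    [0.003,0,-0.001],
    [0.003,0,-0.001],
    [0.003,0,-0.001],
  ],
  rot=[
    [0.04,0,0],
    [0.08,0,0],
    [0.12,0,0],
    [0.16,0,0],
    [0.2,0,0],
    [0.24,0,0],
    [0.28,0,0],
    [0.32,0,0],
    [0.36,0,0],
    [0.4,0,0],
    [0.44,0,0],
    [0.48,0,0],
    [0.52,0,0],
    [0.56,0,0],
    [0.6,0,0],
    [0.64,0,0],
    [0.68,0,0],
    [0.72,0,0],
    [0.76,0,0],
    [0.8,0,0],
  ],
  gripper=[-1,-1,-1,-1,-1,-1,-1,-1,-1,-1,-1,-1,-1,-1,-1,-1,-1,-1,-1,-1],
)

```text
t: 12.48
tcp_pos: [579.8, 105.6, 69.7]
eef_rot: [-0.426, 0.563, 0.425, 0.567]
contact_force: [1.8, 0.2, -0.7]
gripper_width: 85.2
```

Run:
```python
from h import *
goto([579.5,106,70]); arms(110)
```

```text
t 12.48 tcp [579.8 105.6  69.7] x [ 0.005  0.002 -1.   ] jaw 74.0 F [ 1.82  0.23 -0.71] T [-0.081 -0.351  0.105] w 85.2
j [-0.19  0.73 -0.06  1.82  0.07  0.59  1.  ]
offset [-0.0003  0.0004  0.0003]
top arm px angles 4 [0, 0, 0, 0, 1, 3, 0, 0, 0, 0, 0, 0, 0, 0, 0, 0, 0, 0, 0, 0, 0, 0, 0, 0, 0, 0, 0, 0, 0, 0, 0, 0, 0, 0, 0, 0] mean z 112.6 mod120 -8.34305947611764
scene arm px angles 0 [0, 0, 0, 0, 0, 0, 0, 0, 0, 0, 0, 0, 0, 0, 0, 0, 0, 0, 0, 0, 0, 0, 0, 0, 0, 0, 0, 0, 0, 0, 0, 0, 0, 0, 0, 0] mean z  mod120
```

Call:
servo_tool(
  offset=[
    [0,0,0],
    [0,0,0],
    [0,0,0],
    [0,0,0],
    [0,0,0],
    [0,0,0],
    [0,0,0],
    [0,0,0],
    [0,0,0],
    [0,0,0],
    [0,0,0],
    [0,0,0],
    [0,0,0],
    [0,0,0],
    [0,0,0],
    [0,0,0],
    [0,0,0],
    [0,0,0],
    [0,0,0],
    [0,0,0],
  ],
  rot=[
    [0.04,0,0],
    [0.08,0,0],
    [0.12,0,0],
    [0.16,0,0],
    [0.2,0,0],
    [0.24,0,0],
    [0.28,0,0],
    [0.32,0,0],
    [0.36,0,0],
    [0.4,0,0],
    [0.44,0,0],
    [0.48,0,0],
    [0.52,0,0],
    [0.56,0,0],
    [0.6,0,0],
    [0.64,0,0],
    [0.68,0,0],
    [0.72,0,0],
    [0.76,0,0],
    [0.8,0,0],
  ],
  gripper=[-1,-1,-1,-1,-1,-1,-1,-1,-1,-1,-1,-1,-1,-1,-1,-1,-1,-1,-1,-1],
)

```text
t: 14.25
tcp_pos: [578.8, 105.0, 69.3]
eef_rot: [-0.172, 0.685, 0.172, 0.687]
contact_force: [0.7, -1.5, -1.0]
gripper_width: 85.0
```

Run:
```python
from h import *
goto([579.5,106,70]); arms(108)
```

```text
t 14.25 tcp [578.8 105.   69.3] x [ 0.003  0.001 -1.   ] jaw 28.1 F [ 0.74 -1.52 -1.05] T [-0.187 -0.253  0.055] w 85.0
j [-0.33  0.74  0.16  1.82 -0.2   0.59  0.44]
offset [-0.0007  0.0006  0.0011]
top arm px angles 10 [0, 0, 0, 0, 0, 0, 0, 0, 0, 0, 0, 0, 3, 7, 0, 0, 0, 0, 0, 0, 0, 0, 0, 0, 0, 0, 0, 0, 0, 0, 0, 0, 0, 0, 0, 0] mean z 110.3 mod120 -48.49762607598884
scene arm px angles 33 [1, 2, 0, 0, 0, 0, 0, 0, 0, 0, 0, 0, 8, 11, 0, 0, 0, 0, 0, 0, 0, 0, 0, 0, 5, 6, 0, 0, 0, 0, 0, 0, 0, 0, 0, 0] mean z 110.2 mod120 -49.18221294080616
```

Call:
servo_tool(
  offset=[
    [-0.001,0.001,0.001],
    [-0.001,0.001,0.001],
    [-0.001,0.001,0.001],
    [-0.001,0.001,0.001],
    [-0.001,0.001,0.001],
    [-0.001,0.001,0.001],
    [-0.001,0.001,0.001],
    [-0.001,0.001,0.001],
    [-0.001,0.001,0.001],
    [-0.001,0.001,0.001],
    [-0.001,0.001,0.001],
    [-0.001,0.001,0.001],
    [-0.001,0.001,0.001],
    [-0.001,0.001,0.001],
    [-0.001,0.001,0.001],
    [-0.001,0.001,0.001],
    [-0.001,0.001,0.001],
    [-0.001,0.001,0.001],
    [-0.001,0.001,0.001],
    [-0.001,0.001,0.001],
  ],
  rot=[
    [0.04,0,0],
    [0.08,0,0],
    [0.12,0,0],
    [0.16,0,0],
    [0.2,0,0],
    [0.24,0,0],
    [0.28,0,0],
    [0.32,0,0],
    [0.36,0,0],
    [0.4,0,0],
    [0.44,0,0],
    [0.48,0,0],
    [0.52,0,0],
    [0.56,0,0],
    [0.6,0,0],
    [0.64,0,0],
    [0.68,0,0],
    [0.72,0,0],
    [0.76,0,0],
    [0.8,0,0],
  ],
  gripper=[-1,-1,-1,-1,-1,-1,-1,-1,-1,-1,-1,-1,-1,-1,-1,-1,-1,-1,-1,-1],
)

```text
t: 16.02
tcp_pos: [576.5, 106.5, 69.6]
eef_rot: [0.108, 0.7, -0.108, 0.698]
contact_force: [-1.2, -1.3, -0.3]
gripper_width: 85.5
```

Run:
```python
from h import *
goto([579.5,106,70]); arms(108)
```

```text
t 16.02 tcp [576.5 106.5  69.6] x [-0.003  0.001 -1.   ] jaw -17.6 F [-1.2  -1.32 -0.34] T [-0.192  0.393  0.023] w 85.5
j [-0.46  0.77  0.38  1.83 -0.45  0.64 -0.12]
offset [-0.0004  0.0004  0.003 ]
top arm px angles 17 [0, 0, 0, 0, 0, 0, 0, 0, 7, 10, 0, 0, 0, 0, 0, 0, 0, 0, 0, 0, 0, 0, 0, 0, 0, 0, 0, 0, 0, 0, 0, 0, 0, 0, 0, 0] mean z 109.2 mod120 31.307549509804517
scene arm px angles 16 [0, 0, 0, 0, 0, 0, 0, 0, 0, 0, 0, 0, 0, 0, 0, 0, 0, 0, 0, 0, 0, 0, 0, 0, 0, 0, 0, 0, 0, 0, 0, 0, 13, 3, 0, 0] mean z 108.9 mod120 26.837180160351526
```

Call:
servo_tool(
  offset=[
    [0,0,0.001],
    [0,0,0.002],
    [0,0,0.003],
    [0,0,0.003],
    [0,0,0.003],
    [0,0,0.003],
    [0,0,0.003],
    [0,0,0.003],
    [0,0,0.003],
    [0,0,0.003],
    [0,0,0.003],
    [0,0,0.003],
    [0,0,0.003],
    [0,0,0.003],
    [0,0,0.003],
    [0,0,0.003],
    [0,0,0.003],
    [0,0,0.003],
    [0,0,0.003],
    [0,0,0.003],
  ],
  rot=[
    [0.04,0,0],
    [0.08,0,0],
    [0.12,0,0],
    [0.16,0,0],
    [0.2,0,0],
    [0.24,0,0],
    [0.28,0,0],
    [0.32,0,0],
    [0.36,0,0],
    [0.4,0,0],
    [0.44,0,0],
    [0.48,0,0],
    [0.52,0,0],
    [0.56,0,0],
    [0.6,0,0],
    [0.64,0,0],
    [0.68,0,0],
    [0.72,0,0],
    [0.76,0,0],
    [0.8,0,0],
  ],
  gripper=[-1,-1,-1,-1,-1,-1,-1,-1,-1,-1,-1,-1,-1,-1,-1,-1,-1,-1,-1,-1],
)

```text
t: 17.78
tcp_pos: [578.0, 107.0, 69.1]
eef_rot: [0.371, 0.604, -0.371, 0.6]
contact_force: [-3.2, 0.8, 0.0]
gripper_width: 85.9
```

Run:
```python
from h import *
goto([585,107,70]); arms(106)
```

```text
t 17.78 tcp [578.  107.   69.1] x [-0.006  0.003 -1.   ] jaw -63.3 F [-3.15  0.85  0.01] T [0.239 0.467 0.1  ] w 85.9
j [-0.59  0.82  0.59  1.82 -0.68  0.72 -0.71]
offset [-0.0009  0.0062  0.0032]
top arm px angles 14 [0, 0, 0, 0, 13, 1, 0, 0, 0, 0, 0, 0, 0, 0, 0, 0, 0, 0, 0, 0, 0, 0, 0, 0, 0, 0, 0, 0, 0, 0, 0, 0, 0, 0, 0, 0] mean z 109.7 mod120 -13.818496251636603
scene arm px angles 18 [0, 0, 0, 0, 0, 0, 0, 0, 0, 0, 0, 0, 0, 0, 0, 0, 0, 0, 0, 0, 0, 0, 0, 0, 0, 0, 0, 5, 13, 0, 0, 0, 0, 0, 0, 0] mean z 108.7 mod120 -17.50559870438925
```

Turn is about -2.5. To keep the wrist away from its limits for the last 1.8 rad I'll re-engage: back off, centre, lift, and turn the empty gripper counter-clockwise to the next window at jaw 14.5°.

Call:
servo_tool(
  offset=[
    [0,0.0015,0.001],
    [0,0.003,0.002],
    [0,0.0045,0.003],
    [0,0.006,0.003],
    [-0.005,0.006,0.003],
    [-0.013,0.006,0.003],
    [-0.022,0.006,0.003],
    [-0.03,0.006,0.003],
    [-0.033,0.006,0.003],
    [-0.033,0.006,0.003],
    [-0.033,0.006,0.003],
    [-0.033,0.006,0.003],
    [-0.033,0.006,0.003],
    [-0.033,0.006,0.003],
    [-0.033,0.006,0.003],
    [-0.033,0.006,0.003],
    [-0.033,0.006,0.003],
    [-0.033,0.006,0.003],
    [-0.033,0.006,0.003],
    [-0.033,0.006,0.003],
  ],
  rot=[
    [-0.04,0,0],
    [-0.08,0,0],
    [-0.12,0,0],
    [-0.157,0,0],
    [-0.157,0,0],
    [-0.157,0,0],
    [-0.157,0,0],
    [-0.157,0,0],
    [-0.26,0,0],
    [-0.36,0,0],
    [-0.46,0,0],
    [-0.57,0,0],
    [-0.68,0,0],
    [-0.79,0,0],
    [-0.9,0,0],
    [-1.01,0,0],
    [-1.12,0,0],
    [-1.23,0,0],
    [-1.34,0,0],
    [-1.36,0,0],
  ],
  gripper=[-1,-1,-1,-1,-1,-1,-1,-1,-1,-1,-1,-1,-1,-1,-1,-1,-1,-1,-1,-1],
)

```text
t: 19.55
tcp_pos: [586.0, 106.4, 103.3]
eef_rot: [-0.091, 0.702, 0.092, 0.7]
contact_force: [-0.0, 0.5, 0.1]
gripper_width: 85.3
```

Call:
servo_tool(
  offset=[
    [0,0,0],
    [0,0,0],
  ],
  rot=[
    [0,0,0],
    [0,0,0],
  ],
  gripper=[-1,-1],
)

```text
t: 19.72
tcp_pos: [586.4, 106.1, 104.0]
eef_rot: [-0.09, 0.702, 0.091, 0.701]
contact_force: [0.1, -0.4, 0.8]
gripper_width: 85.6
```

Run:
```python
from h import *
goto([585,107,69.5]); arms(106); c=tips(14.5,zmin=100)
z0=c['color'][165:235,235:315,::-1].astype(float)*1.9+15
cv2.imwrite('pics/s7.png',cv2.resize(np.clip(z0,0,255).astype(np.uint8),None,fx=9,fy=8,interpolation=cv2.INTER_CUBIC))
```

```text
t 19.72 tcp [586.4 106.1 104. ] x [-0.002  0.002 -1.   ] jaw 14.7 F [ 0.06 -0.39  0.85] T [ 0.008 -0.045 -0.042] w 85.6
j [-0.39  0.71  0.26  1.78 -0.27  0.69  0.28]
offset [ 0.0345  0.0011 -0.0011]
top arm px angles 18 [0, 0, 0, 2, 14, 2, 0, 0, 0, 0, 0, 0, 0, 0, 0, 0, 0, 0, 0, 0, 0, 0, 0, 0, 0, 0, 0, 0, 0, 0, 0, 0, 0, 0, 0, 0] mean z 109.2 mod120 -15.176467142330596
scene arm px angles 16 [0, 0, 0, 0, 1, 0, 0, 0, 0, 0, 0, 0, 0, 0, 0, 0, 0, 0, 0, 0, 0, 0, 0, 0, 0, 0, 0, 1, 14, 0, 0, 0, 0, 0, 0, 0] mean z 108.3 mod120 -16.847862204027503
tip -1 18 [132. 134. 135. 136. 137. 138. 139. 140. 144. 147.] a [-44. -42. -40. -42. -43. -44. -45. -42. -42. -41.] b [ 7. -3.  5.  1.  4. -1. 10.  8.  4.  8.]
tip 1 92 [161. 161. 167. 178. 178. 178. 182. 183. 185. 186.] a [48. 49. 48. 49. 52. 57. 52. 57. 48. 52.] b [11.  9. 11. 11. 13. 12.  9. 11.  7.  9.]
```

View pics/s7.png

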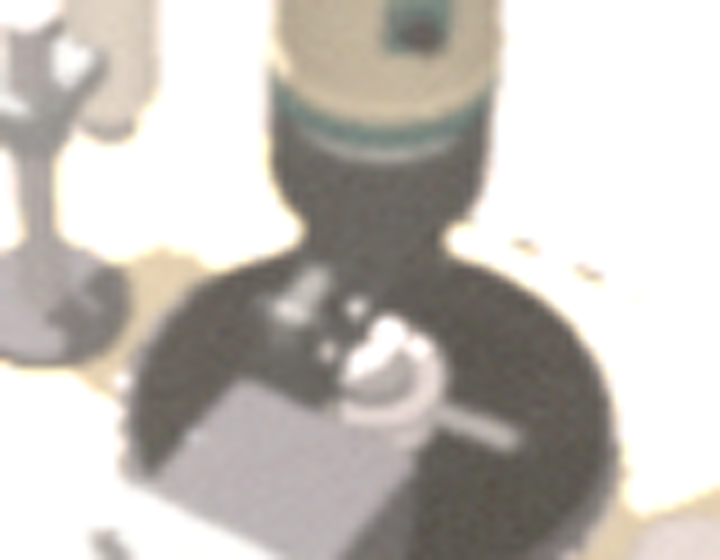

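The nut is unmoved at about -16° mod 120 (arm visible toward (500,435)), and the gripper is clear above it. The forward knuckle points at the cutter, so I'll shift away first and then lower.

Call:
servo_tool(
  offset=[
    [0,0.001,-0.003],
    [0,0.0015,-0.0067],
    [0.0,0.0015,-0.0067],
    [0.005,0.0015,-0.0067],
    [0.012,0.0015,-0.0067],
    [0.02,0.0015,-0.0067],
    [0.027,0.0015,-0.0067],
    [0.032,0.0015,-0.0067],
    [0.0345,0.0015,-0.0067],
    [0.0345,0.0015,-0.0067],
    [0.0345,0.0015,-0.0067],
  ],
  rot=[
    [0,0,0],
    [0,0,0],
    [0,0,0],
    [0,0,0],
    [0,0,0],
    [0,0,0],
    [0,0,0],
    [0,0,0],
    [0,0,0],
    [0,0,0],
    [0,0,0],
  ],
  gripper=[-1,-1,-1,-1,-1,-1,-1,-1,-1,-1,-1],
)

```text
t: 20.78
tcp_pos: [579.1, 106.1, 68.7]
eef_rot: [-0.09, 0.702, 0.092, 0.7]
contact_force: [-0.3, -1.0, -0.1]
gripper_width: 85.2
```

Run:
```python
from h import *
goto([579.5,106,69.5]); arms(106)
```

```text
t 20.78 tcp [579.1 106.1  68.7] x [-0.003  0.002 -1.   ] jaw 14.8 F [-0.3  -1.03 -0.14] T [ 0.014  0.046 -0.033] w 85.2
j [-0.37  0.75  0.24  1.82 -0.29  0.61  0.29]
offset [-0.0008 -0.0002  0.0004]
top arm px angles 17 [0, 0, 0, 2, 14, 1, 0, 0, 0, 0, 0, 0, 0, 0, 0, 0, 0, 0, 0, 0, 0, 0, 0, 0, 0, 0, 0, 0, 0, 0, 0, 0, 0, 0, 0, 0] mean z 108.9 mod120 -15.111033699246354
scene arm px angles 17 [0, 0, 0, 0, 0, 0, 0, 0, 0, 0, 0, 0, 0, 0, 0, 0, 0, 0, 0, 0, 0, 0, 0, 0, 0, 0, 0, 7, 10, 0, 0, 0, 0, 0, 0, 0] mean z 108.9 mod120 -18.60092081151989
```

Engaged again without moving the nut. Forward 0.8 rad, raising TCP about 1 mm.

Call:
servo_tool(
  offset=[
    [-0.001,0,0],
    [-0.001,0,0],
    [-0.001,0,0],
    [-0.001,0,0],
    [-0.001,0,0],
    [-0.001,0,0],
    [-0.001,0,0],
    [-0.001,0,0],
    [-0.001,0,0],
    [-0.001,0,0],
    [-0.001,0,0],
    [-0.001,0,0],
    [-0.001,0,0],
    [-0.001,0,0],
    [-0.001,0,0],
    [-0.001,0,0],
    [-0.001,0,0],
    [-0.001,0,0],
    [-0.001,0,0],
    [-0.001,0,0],
  ],
  rot=[
    [0.04,0,0],
    [0.08,0,0],
    [0.12,0,0],
    [0.16,0,0],
    [0.2,0,0],
    [0.24,0,0],
    [0.28,0,0],
    [0.32,0,0],
    [0.36,0,0],
    [0.4,0,0],
    [0.44,0,0],
    [0.48,0,0],
    [0.52,0,0],
    [0.56,0,0],
    [0.6,0,0],
    [0.64,0,0],
    [0.68,0,0],
    [0.72,0,0],
    [0.76,0,0],
    [0.8,0,0],
  ],
  gripper=[-1,-1,-1,-1,-1,-1,-1,-1,-1,-1,-1,-1,-1,-1,-1,-1,-1,-1,-1,-1],
)

```text
t: 22.55
tcp_pos: [580.0, 107.7, 70.7]
eef_rot: [0.191, 0.682, -0.188, 0.681]
contact_force: [0.2, 2.8, -0.5]
gripper_width: 85.3
```

Run:
```python
from h import *
goto([579.5,106,69.5]); arms(106)
```

```text
t 22.55 tcp [580.  107.7  70.7] x [-0.001  0.004 -1.   ] jaw -31.1 F [ 0.17  2.83 -0.53] T [ 0.41  -0.167  0.087] w 85.3
j [-0.51  0.78  0.45  1.82 -0.53  0.66 -0.28]
offset [ 0.0012 -0.0017  0.0004]
top arm px angles 28 [11, 0, 0, 0, 0, 0, 0, 0, 0, 0, 0, 0, 12, 1, 0, 0, 0, 0, 0, 0, 0, 0, 0, 0, 0, 0, 0, 0, 0, 0, 0, 0, 0, 0, 0, 4] mean z 108.6 mod120 -56.26971855920067
scene arm px angles 17 [3, 0, 0, 0, 0, 0, 0, 0, 0, 0, 0, 0, 0, 1, 0, 0, 0, 0, 0, 0, 0, 0, 0, 0, 5, 0, 0, 0, 0, 0, 0, 0, 0, 0, 0, 8] mean z 108.6 mod120 -59.17104712788208
```

Turn is about -3.26, with about 1.09 rad left. Another 0.8.

Call:
servo_tool(
  offset=[
    [0.001,-0.001,0],
    [0.001,-0.0015,0],
    [0.001,-0.0015,0],
    [0.001,-0.0015,0],
    [0.001,-0.0015,0],
    [0.001,-0.0015,0],
    [0.001,-0.0015,0],
    [0.001,-0.0015,0],
    [0.001,-0.0015,0],
    [0.001,-0.0015,0],
    [0.001,-0.0015,0],
    [0.001,-0.0015,0],
    [0.001,-0.0015,0],
    [0.001,-0.0015,0],
    [0.001,-0.0015,0],
    [0.001,-0.0015,0],
    [0.001,-0.0015,0],
    [0.001,-0.0015,0],
    [0.001,-0.0015,0],
    [0.001,-0.0015,0],
  ],
  rot=[
    [0.04,0,0],
    [0.08,0,0],
    [0.12,0,0],
    [0.16,0,0],
    [0.2,0,0],
    [0.24,0,0],
    [0.28,0,0],
    [0.32,0,0],
    [0.36,0,0],
    [0.4,0,0],
    [0.44,0,0],
    [0.48,0,0],
    [0.52,0,0],
    [0.56,0,0],
    [0.6,0,0],
    [0.64,0,0],
    [0.68,0,0],
    [0.72,0,0],
    [0.76,0,0],
    [0.8,0,0],
  ],
  gripper=[-1,-1,-1,-1,-1,-1,-1,-1,-1,-1,-1,-1,-1,-1,-1,-1,-1,-1,-1,-1],
)

```text
t: 24.32
tcp_pos: [580.1, 106.3, 70.0]
eef_rot: [0.441, 0.554, -0.438, 0.554]
contact_force: [1.7, 1.1, 0.0]
gripper_width: 85.5
```

Run:
```python
from h import *
goto([579.5,106,69.5]); arms(106)
```

```text
t 24.32 tcp [580.1 106.3  70. ] x [ 0.001  0.003 -1.   ] jaw -76.8 F [1.74 1.13 0.01] T [ 0.14  -0.401  0.063] w 85.5
j [-0.62  0.84  0.67  1.82 -0.75  0.75 -0.88]
offset [ 0.0005 -0.0007  0.0001]
top arm px angles 11 [0, 0, 0, 0, 0, 0, 0, 5, 6, 0, 0, 0, 0, 0, 0, 0, 0, 0, 0, 0, 0, 0, 0, 0, 0, 0, 0, 0, 0, 0, 0, 0, 0, 0, 0, 0] mean z 108.2 mod120 20.371041804165056
scene arm px angles 12 [0, 0, 0, 0, 0, 0, 0, 6, 6, 0, 0, 0, 0, 0, 0, 0, 0, 0, 0, 0, 0, 0, 0, 0, 0, 0, 0, 0, 0, 0, 0, 0, 0, 0, 0, 0] mean z 108.5 mod120 20.044697806139588
```

Turn is about -4.0. Now smaller steps with force checks.

Call:
servo_tool(
  offset=[
    [0,0,0],
    [0,0,0],
    [0,0,0],
    [0,0,0],
    [0,0,0],
    [0,0,0],
    [0,0,0],
    [0,0,0],
    [0,0,0],
    [0,0,0],
  ],
  rot=[
    [0.03,0,0],
    [0.06,0,0],
    [0.09,0,0],
    [0.12,0,0],
    [0.15,0,0],
    [0.18,0,0],
    [0.21,0,0],
    [0.24,0,0],
    [0.26,0,0],
    [0.26,0,0],
  ],
  gripper=[-1,-1,-1,-1,-1,-1,-1,-1,-1,-1],
)

```text
t: 25.25
tcp_pos: [579.6, 106.1, 69.8]
eef_rot: [0.508, 0.493, -0.507, 0.492]
contact_force: [1.3, -0.1, -0.1]
gripper_width: 85.2
```

Run:
```python
from h import *
goto([579.5,106,69.5]); arms(106)
```

```text
t 25.25 tcp [579.6 106.1  69.8] x [ 0.     0.002 -1.   ] jaw -91.7 F [ 1.29 -0.06 -0.05] T [ 0.072 -0.285  0.089] w 85.2
j [-0.66  0.87  0.73  1.83 -0.82  0.78 -1.08]
offset [ 0.0003 -0.0001  0.0001]
top arm px angles 10 [0, 0, 0, 0, 0, 0, 10, 0, 0, 0, 0, 0, 0, 0, 0, 0, 0, 0, 0, 0, 0, 0, 0, 0, 0, 0, 0, 0, 0, 0, 0, 0, 0, 0, 0, 0] mean z 109.0 mod120 4.3129262408896025
scene arm px angles 13 [0, 0, 0, 0, 0, 2, 11, 0, 0, 0, 0, 0, 0, 0, 0, 0, 0, 0, 0, 0, 0, 0, 0, 0, 0, 0, 0, 0, 0, 0, 0, 0, 0, 0, 0, 0] mean z 106.8 mod120 3.2620435560550085
```

Call:
servo_tool(
  offset=[
    [0,0,0],
    [0,0,0],
    [0,0,0],
  ],
  rot=[
    [0.02,0,0],
    [0.04,0,0],
    [0.04,0,0],
  ],
  gripper=[-1,-1,-1],
)

```text
t: 25.6
tcp_pos: [579.5, 106.0, 69.8]
eef_rot: [0.518, 0.483, -0.517, 0.482]
contact_force: [1.7, 0.4, 0.2]
gripper_width: 85.3
```

Run:
```python
from h import *
goto([579.5,106,69.5]); arms(106)
```

```text
t 25.6 tcp [579.5 106.   69.8] x [ 0.     0.003 -1.   ] jaw -94.0 F [1.72 0.38 0.21] T [ 0.078 -0.274  0.064] w 85.3
j [-0.66  0.87  0.74  1.83 -0.82  0.79 -1.12]
offset [ 0.0003 -0.      0.0001]
top arm px angles 10 [0, 0, 0, 0, 0, 2, 8, 0, 0, 0, 0, 0, 0, 0, 0, 0, 0, 0, 0, 0, 0, 0, 0, 0, 0, 0, 0, 0, 0, 0, 0, 0, 0, 0, 0, 0] mean z 108.7 mod120 2.6500762542929173
scene arm px angles 10 [0, 0, 0, 0, 0, 2, 8, 0, 0, 0, 0, 0, 0, 0, 0, 0, 0, 0, 0, 0, 0, 0, 0, 0, 0, 0, 0, 0, 0, 0, 0, 0, 0, 0, 0, 0] mean z 107.9 mod120 2.2904212491014055
```

Call:
servo_tool(
  offset=[
    [0,0,0],
    [0,0,0],
    [0,0,0],
  ],
  rot=[
    [0.02,0,0],
    [0.04,0,0],
    [0.04,0,0],
  ],
  gripper=[-1,-1,-1],
)

```text
t: 25.95
tcp_pos: [579.4, 106.0, 69.8]
eef_rot: [0.527, 0.472, -0.526, 0.471]
contact_force: [1.2, -0.7, -0.2]
gripper_width: 85.6
```

Run:
```python
from h import *
st()
```

```text
t 25.95 tcp [579.4 106.   69.8] x [-0.     0.002 -1.   ] jaw -96.3 F [ 1.23 -0.72 -0.22] T [ 0.065 -0.259  0.034] w 85.6
j [-0.67  0.87  0.75  1.83 -0.83  0.79 -1.15]
```

Call:
servo_tool(
  offset=[
    [0,0,0],
    [0,0,0],
    [0,0,0],
  ],
  rot=[
    [0.02,0,0],
    [0.03,0,0],
    [0.03,0,0],
  ],
  gripper=[-1,-1,-1],
)

```text
t: 26.2
tcp_pos: [580.1, 105.8, 69.9]
eef_rot: [0.535, 0.464, -0.533, 0.463]
contact_force: [3.3, -0.5, -0.8]
gripper_width: 85.2
```

Run:
```python
from h import *
st(); arms(106)
```

```text
t 26.2 tcp [580.1 105.8  69.9] x [ 0.001  0.002 -1.   ] jaw -98.1 F [ 3.32 -0.54 -0.76] T [-0.04  -0.815  0.103] w 85.2
j [-0.67  0.88  0.76  1.83 -0.84  0.8  -1.17]
top arm px angles 8 [0, 0, 0, 0, 0, 3, 5, 0, 0, 0, 0, 0, 0, 0, 0, 0, 0, 0, 0, 0, 0, 0, 0, 0, 0, 0, 0, 0, 0, 0, 0, 0, 0, 0, 0, 0] mean z 107.4 mod120 0.6314945065792509
scene arm px angles 7 [0, 0, 0, 0, 0, 5, 2, 0, 0, 0, 0, 0, 0, 0, 0, 0, 0, 0, 0, 0, 0, 0, 0, 0, 0, 0, 0, 0, 0, 0, 0, 0, 0, 0, 0, 0] mean z 107.4 mod120 -1.6307041990544182
```

Firmness is appearing where expected: torque tripled, and the arms are at about 0° mod 120. One more small step to confirm.

Call:
servo_tool(
  offset=[
    [0,0,0],
    [0,0,0],
    [0,0,0],
  ],
  rot=[
    [0.015,0,0],
    [0.025,0,0],
    [0.025,0,0],
  ],
  gripper=[-1,-1,-1],
)

```text
t: 26.55
tcp_pos: [580.9, 105.5, 70.1]
eef_rot: [0.541, 0.457, -0.539, 0.457]
contact_force: [5.1, -0.7, -1.0]
gripper_width: 85.4
```

Run:
```python
from h import *
st()
```

```text
t 26.55 tcp [580.9 105.5  70.1] x [ 0.003  0.001 -1.   ] jaw -99.5 F [ 5.11 -0.68 -1.01] T [-0.099 -1.077  0.141] w 85.4
j [-0.68  0.88  0.77  1.83 -0.85  0.8  -1.19]
```

It is firm: 5 N, rising at the stated rate. I'll back off, centre and lift clear.

Call:
servo_tool(
  offset=[
    [0,0.001,0],
    [0,0.002,-0.001],
    [0,0.003,-0.002],
    [0,0.004,-0.002],
    [0,0.004,-0.002],
    [-0.005,0.004,-0.002],
    [-0.015,0.004,-0.002],
    [-0.03,0.004,-0.002],
    [-0.05,0.004,-0.002],
    [-0.075,0.004,-0.002],
    [-0.1,0.004,-0.002],
    [-0.12,0.004,-0.002],
    [-0.14,0.004,-0.002],
    [-0.16,0.004,-0.002],
    [-0.18,0.004,-0.002],
    [-0.2,0.004,-0.002],
    [-0.2,0.004,-0.002],
    [-0.2,0.004,-0.002],
  ],
  rot=[
    [-0.04,0,0],
    [-0.08,0,0],
    [-0.12,0,0],
    [-0.16,0,0],
    [-0.17,0,0],
    [-0.17,0,0],
    [-0.17,0,0],
    [-0.17,0,0],
    [-0.17,0,0],
    [-0.17,0,0],
    [-0.17,0,0],
    [-0.17,0,0],
    [-0.17,0,0],
    [-0.17,0,0],
    [-0.17,0,0],
    [-0.17,0,0],
    [-0.17,0,0],
    [-0.17,0,0],
  ],
  gripper=[-1,-1,-1,-1,-1,-1,-1,-1,-1,-1,-1,-1,-1,-1,-1,-1,-1,-1],
)

```text
t: 28.05
tcp_pos: [584.8, 106.3, 271.7]
eef_rot: [0.501, 0.5, -0.498, 0.501]
contact_force: [-0.0, 0.1, 0.1]
gripper_width: 85.5
```

Run:
```python
from h import *
st(); c=arms(106)
W=world(c); q=W[...,:2]-[585,107]; r=np.hypot(q[...,0],q[...,1]); m=(r>14)&(r<26)&(W[...,2]>100)&(W[...,2]<135)&(c['color'].max(-1)>120); print('hub top',m.sum(),np.median(W[...,2][m]))
z0=c['color'][120:260,215:355,::-1].astype(float)*1.5+10
cv2.imwrite('pics/s8.png',cv2.resize(np.clip(z0,0,255).astype(np.uint8),(600,600),interpolation=cv2.INTER_CUBIC))
```

```text
t 28.05 tcp [584.8 106.3 271.7] x [ 0.005  0.002 -1.   ] jaw -89.8 F [-0.02  0.06  0.08] T [-0.006 -0.014 -0.01 ] w 85.5
j [-0.77  0.65  0.94  1.63 -0.56  1.15 -1.26]
top arm px angles 25 [0, 0, 0, 0, 0, 8, 9, 0, 0, 0, 0, 0, 0, 0, 0, 0, 0, 0, 0, 0, 0, 0, 0, 0, 0, 0, 0, 0, 0, 4, 4, 0, 0, 0, 0, 0] mean z 106.7 mod120 -0.11210008921511468
scene arm px angles 41 [0, 0, 0, 1, 0, 10, 9, 0, 0, 0, 0, 0, 0, 0, 0, 0, 0, 0, 0, 0, 0, 0, 0, 0, 0, 0, 0, 0, 0, 14, 7, 0, 0, 0, 0, 0] mean z 105.9 mod120 -1.2731925048832138
hub top 83 112.6067214979696
```

View pics/s8.png

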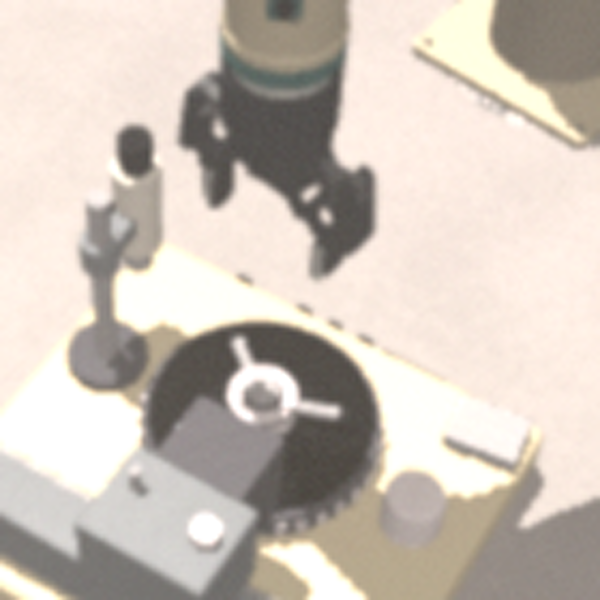

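The picture shows the nut low on the post, with the post top standing above the hub at (262,395). The arms are at about 0° mod 120, the gripper is well clear above, and the tin and block are in place. Handing in.

```bash
python3 -c "
from bench import ctrl
print(ctrl.job_done())"
```

```text
the job is handed in; nothing more can be done
None
```

The nut dropped into the start of the thread, was turned forward until it came up firm, and the job is handed in at about 28 s. No verdict is reported back, so the result rests on my own checks.

- **How it was turned:** The open fingers straddled the hub and pushed on the arms. Backward took it from a turn of about -2.2 to +0.2, where both cameras saw the arms drop 6–7 mm. Forward then took one re-engagement.
- **Stopping:** I stopped about 0.05 rad after the resistance began to rise, at about 5 N. That was the highest force I read.
- **Last checks:** The arms lie at about -0.7° mod 120 (turn about -4.36, firm at -4.35). The hub top reads 112.6 mm (114 expected seated) and contact force is about 0. The gripper is about 150 mm above the nut, and the tin and block look in place; I didn't check the tray or brush again.
- **Disagreements:**
  - The open fingertips stood about 28–30 mm above the reported TCP, where the data given implied about 2 mm. I used the camera height, and it held.
  - The two cameras differed by up to about 5 mm on the axis position and about 5° on arm angles. Neither mattered for the push.

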